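# Load a test kiln and set its damper to half

## Task

Load the small test kiln for a bisque firing: first take the fired blue cup out from between the pins and stand it upright, wholly on the round cork mat, then stack squarely inside the pocket of pins the white block, on it every clay tile from the board, laid flat in any order, and last of all the dark round cover disc. Only when the stack is complete, pull the vent's damper rod to its middle click (half open) and let go; leave the other things on the bench where they are.

Things in the scene. Friction and masses are not known exactly. Their poses are not given: they have to be found in the camera images.
- kiln: Kiln base, fixed: a square firebrick deck in a steel tray, 180 x 180 mm and 40 mm high, with eight pins round a square pocket in its middle. Origin: centre of its underside.
- pocket (a point): Centre of the pocket floor, 40 mm above the table. Eight upright white round-topped pins, 8 mm thick, 66 mm tall above the floor, two to a side, 24 mm either side of each side's middle, inner faces 30 mm from the centre: a 60 mm square pocket for 56 mm parts, with a 40 mm gap for a finger in the middle of each side. x and y square to the pocket's sides, z up.
- cup: Blue glazed fired cup, open at the top, no handle, 54 mm across at the rim, tapering evenly to a 43 mm foot, 60 mm tall, wall 4 mm; standing in the pocket at the start. Origin: centre of its underside, z up along its axis.
- mat: Round cork mat, 120 mm across, 2 mm thick, fixed to the table. Origin: centre of its underside, on the table.
- board: Plywood ware board, 260 mm (its x) by 310 mm (its y), 12 mm thick, fixed on the table; the tiles, block and disc start on it. Origin: centre of its underside.
- block: Cream-white firebrick setter block, 56 x 56 mm and 22 mm high. Origin: centre of its underside; x and y parallel to its sides, z up.
- tile1: Unfired tan-grey clay test tile, 56 x 56 mm and 9 mm thick, lying flat, on the board at the start. Origin: centre of its underside; x and y run parallel to its sides, z up through its thickness. There are 2 to 4 tiles, all alike; an absent one reads None.
- tile2: Unfired tan-grey clay test tile, 56 x 56 mm and 9 mm thick, lying flat, on the board at the start. Origin: centre of its underside; x and y run parallel to its sides, z up through its thickness. There are 2 to 4 tiles, all alike; an absent one reads None.
- tile3: Unfired tan-grey clay test tile, 56 x 56 mm and 9 mm thick, lying flat, on the board at the start. Origin: centre of its underside; x and y run parallel to its sides, z up through its thickness. There are 2 to 4 tiles, all alike; an absent one reads None.
- tile4: Unfired tan-grey clay test tile, 56 x 56 mm and 9 mm thick, lying flat, on the board at the start. Origin: centre of its underside; x and y run parallel to its sides, z up through its thickness. There are 2 to 4 tiles, all alike; an absent one reads None.
- disc: Dark grey round cover disc, 56 mm in diameter, 12 mm thick. Origin: centre of its underside, z up.
- damper (a joint): How far the damper rod is pulled out of the vent box, m: 0 fully in (as at the start), 0.024 the middle click, 0.048 fully out. It snaps into these three clicks; some 7 to 8 N moves it off one. The first 24 mm that come out are green, the next 24 mm red: at the middle click the green is out and the red still inside.
- vent: Vent box, fixed: grey steel box 110 mm deep (its x), 100 mm wide, 100 mm high, a duct at its back; the damper rod comes out of its front (-x). Origin: centre of its underside.
- damper_knob (a point): Centre of the black round knob on the end of the level damper rod, 30 mm in diameter, 24 mm long along the rod, 70 mm above the table, 45 mm in front of the vent box when the rod is fully in. -x points out along the rod, the way it is pulled; y is level across it.
- flower: Small brown clay flower, 46 mm across and 14 mm high, loose on the table. Bystander. Origin: centre of its underside.
- brush: Brush lying on the table, 170 mm long along its x. Bystander.
- loop_tool: Clay loop tool with wooden handle lying on the table, 160 mm long along its x. Bystander.
- jar: Small amber glaze jar, 48 mm wide and 55 mm tall, behind. Bystander. Origin: centre of its underside.
- jar2: Small red glaze jar, 48 mm wide and 55 mm tall, behind the board. Bystander. Origin: centre of its underside.
- bowl: Small terracotta bowl, 60 mm wide and 30 mm tall, nearest the robot. Bystander. Origin: centre of its underside.
Things that resemble listed ones, but are neither listed nor needed, are in the scene too. Leave any orange look-alike of the disc alone.

How it is judged (in metres and radians):
On the way, in this order (a step that is already met when the one before it is completed fails the run):
1. the fired cup stands on the cork mat, released (horizontal distance between cup and mat below 0.038 m and height (world z) of cup below 0.008 m and angle between cup's own z axis and vertical below 0.1 rad and contact force between the fingers and cup below 0.1 N), for 0.2 s.
2. the block sits flat and square on the pocket floor (horizontal distance between block and pocket below 0.005 m and angle between block's own z axis and vertical below 0.08 rad and (angle between the x axis of block and the x axis of pocket, either way round below 0.12 rad or angle between the x axis of block and the y axis of pocket, either way round below 0.12 rad) and z of block in the frame of pocket below 0.004 m and contact force between the fingers and block below 0.1 N), for 0.2 s.
3. every tile lies flat and square on the block, in the pocket (horizontal distance between each of tile1, tile2, tile3, tile4 and pocket below 0.005 m and angle between each of tile1, tile2, tile3, tile4's own z axis and vertical below 0.08 rad and (angle between the x axis of tile1 and the x axis of pocket, either way round below 0.12 rad or angle between the x axis of tile1 and the y axis of pocket, either way round below 0.12 rad) and z of tile1 in the frame of pocket between 0.018 and 0.054 m and (angle between the x axis of tile2 and the x axis of pocket, either way round below 0.12 rad or angle between the x axis of tile2 and the y axis of pocket, either way round below 0.12 rad) and z of tile2 in the frame of pocket between 0.018 and 0.054 m and (angle between the x axis of tile3 and the x axis of pocket, either way round below 0.12 rad or angle between the x axis of tile3 and the y axis of pocket, either way round below 0.12 rad) and z of tile3 in the frame of pocket between 0.018 and 0.054 m and (angle between the x axis of tile4 and the x axis of pocket, either way round below 0.12 rad or angle between the x axis of tile4 and the y axis of pocket, either way round below 0.12 rad) and z of tile4 in the frame of pocket between 0.018 and 0.054 m and contact force between the fingers and tile1 below 0.1 N and contact force between the fingers and tile2 below 0.1 N and contact force between the fingers and tile3 below 0.1 N and contact force between the fingers and tile4 below 0.1 N), for 0.2 s.
4. the cover disc lies on top of the tiles (horizontal distance between each of tile1, tile2, tile3, tile4, disc and pocket below 0.005 m and angle between each of tile1, tile2, tile3, tile4, disc's own z axis and vertical below 0.08 rad and (angle between the x axis of tile1 and the x axis of pocket, either way round below 0.12 rad or angle between the x axis of tile1 and the y axis of pocket, either way round below 0.12 rad) and z of tile1 in the frame of pocket between 0.018 and 0.054 m and (angle between the x axis of tile2 and the x axis of pocket, either way round below 0.12 rad or angle between the x axis of tile2 and the y axis of pocket, either way round below 0.12 rad) and z of tile2 in the frame of pocket between 0.018 and 0.054 m and (angle between the x axis of tile3 and the x axis of pocket, either way round below 0.12 rad or angle between the x axis of tile3 and the y axis of pocket, either way round below 0.12 rad) and z of tile3 in the frame of pocket between 0.018 and 0.054 m and (angle between the x axis of tile4 and the x axis of pocket, either way round below 0.12 rad or angle between the x axis of tile4 and the y axis of pocket, either way round below 0.12 rad) and z of tile4 in the frame of pocket between 0.018 and 0.054 m and z of disc in the frame of pocket below 0.063 m and z of disc in the frame of tile1 above 0.006 m and z of disc in the frame of tile2 above 0.006 m and z of disc in the frame of tile3 above 0.006 m and z of disc in the frame of tile4 above 0.006 m and contact force between the fingers and disc below 0.1 N), for 0.2 s.
5. the damper rod is at its middle click (value of joint damper between 0.02 and 0.028 m), for 0.2 s.
At the end, for the whole second after the job is handed in: Cup upright on the mat, within 38 mm of its centre; block on the pocket floor, all tiles above it, disc above all tiles, each within 5 mm of the pocket centre, flat to 0.08 rad, block and tiles square to 0.12 rad; rod within 4 mm of the middle click; all at rest and released (all of step 1 and all of step 5 and horizontal distance between each of block, tile1, tile2, tile3, tile4, disc and pocket below 0.005 m and angle between each of block, tile1, tile2, tile3, tile4, disc's own z axis and vertical below 0.08 rad and (angle between the x axis of block and the x axis of pocket, either way round below 0.12 rad or angle between the x axis of block and the y axis of pocket, either way round below 0.12 rad) and z of block in the frame of pocket below 0.004 m and (angle between the x axis of tile1 and the x axis of pocket, either way round below 0.12 rad or angle between the x axis of tile1 and the y axis of pocket, either way round below 0.12 rad) and z of tile1 in the frame of pocket between 0.018 and 0.054 m and (angle between the x axis of tile2 and the x axis of pocket, either way round below 0.12 rad or angle between the x axis of tile2 and the y axis of pocket, either way round below 0.12 rad) and z of tile2 in the frame of pocket between 0.018 and 0.054 m and (angle between the x axis of tile3 and the x axis of pocket, either way round below 0.12 rad or angle between the x axis of tile3 and the y axis of pocket, either way round below 0.12 rad) and z of tile3 in the frame of pocket between 0.018 and 0.054 m and (angle between the x axis of tile4 and the x axis of pocket, either way round below 0.12 rad or angle between the x axis of tile4 and the y axis of pocket, either way round below 0.12 rad) and z of tile4 in the frame of pocket between 0.018 and 0.054 m and z of disc in the frame of pocket below 0.063 m and z of disc in the frame of tile1 above 0.006 m and z of disc in the frame of tile2 above 0.006 m and z of disc in the frame of tile3 above 0.006 m and z of disc in the frame of tile4 above 0.006 m and linear speed of each of cup, block, disc, tile1, tile2, tile3, tile4 below 0.02 m/s); the robot touches nothing.
It fails at once if a bystander (flower, brush, loop tool, jars, bowl) is moved more than 30 mm (distance of any of flower, brush, loop_tool, jar, jar2, bowl from where it was at the start of the episode above 0.03 m).
Of tile1, tile2, tile3, tile4 only 2 to 4 are there at a start; the rules pass over those that are not, and their reading is None.
At some moment in a run one of cup, disc may be knocked a few centimetres aside while the robot is not near it.
Once in a run the grip may slacken for a moment while it holds something.
It also fails if it takes over 210 s, if anything falls off the work surface, if the arm or the gripper's body presses on something with over 40 N, if the wrist force passes 120 N, or if a joint passes its speed limit or range.

## Robot

A 7-joint arm with a two-finger parallel gripper is mounted at the origin on the work surface. World frame = base frame: x ahead of the robot, y to its left, z up, the work surface at z = 0. Lengths are in m, angles in degrees, forces in N, time in s.
With the tool pointing down it reaches from about 0.425 to 0.925 m from the base axis. Payload 6.8 kg.
Tool frame: the origin (TCP) lies midway between the tips of the shut fingers; the grasp point (between the pads) lies 19 mm behind it; z points along the fingers, x is the direction in which the jaws open and shut, and the axes are right-handed (so a half turn about z gives the same grasp; the last joint's range is limited). The gripper opens to 85 mm and grips with 20 to 120 N. Pads are 22 mm wide; open, the fingers measure 114 mm over their backs; the gripper's body (76 mm by 85 mm) begins 54 mm behind the grasp point. The pads swing forward as they close: fully open they stand 13 mm farther back than shut.
Start: joints at [-6.194, 27.33, 1.283, 89.118, -0.659, 63.558, -4.761], TCP at [0.675, 0, 0.231] pointing down, gripper open.
Joint ranges: [-169.35, 169.35], [-19.33, 120.38], [-80.79, 83.38], [13.8, 139.57], [-78.32, 258.32], [9.67, 109.79], [-169.56, 169.56]. Speed limits (degrees/s): [136.94, 136.94, 180, 180, 180, 180, 180].

## Interface

Orientations are given as a 3x3 rotation matrix whose columns are the frame's x, y, z axes.
In Python, from bench import manip gives the robot as it stands. The module is installed in compiled form; this text tells all that it offers.
- The arm moves only by the tool drive_tool, never from a script. Its argument "series" is a list of rows, each an object of numbers: "x", "y", "z": the shift along the world's x, y, z scaled (see below); "wx", "wy", "wz": the turn, a rotation vector about the world's x, y, z scaled (see below); "fingers": the opening, from -1 (shut) to 1 (fully open), so that 0 is half open. A call has 1 to 10 rows; each row shifts and turns the commanded pose from where the row before left it; what a row does not reach is not made up. The controller multiplies each number of a shift by 8 cm and each number of a turn by 90 degrees. A row lasts 1/10 s, in which the tool goes at most 50 mm and 8.59 degrees, less where a joint would pass 70% of its speed; a pose out of reach is approached as far as the arm can. A call with a number of a shift or a turn outside -1 to 1 is refused whole. A call with a gripper value outside its range is refused whole. The fingers move at their own pace and stop on an object; "force" is the grip in N (left out, the last holds). Time passes only in rows, so rows that do not move let the fingers close. It gives the time, the measured TCP pose, the force and the opening at its end, in the units of the state.
- manip.observe(): the state, without advancing time (a new reading comes with each control period).
- manip.read_camera(name): name is "scene" or "side" or "wrist"; returns the picture (480x640x3 uint8, red, green, blue); there is no depth.
- manip.camera_model(name): a dict with "fx", "fy", "cx", "cy" (pixels), "D" ([k1, k2, p1, p2, k3] as OpenCV has them; the pictures are not rectified), "world_to_cam" (4x4, takes a point from world to camera coordinates). Camera axes: x right, y up, looking along -z (the intrinsics and any distortion apply to the point x, -y, -z); pixel columns grow to the right and rows downward; lengths in m; the calibration is good to about 2 mm. A picture is of the moment at which its call begins: read the wrist's pose just before it. camera_model takes no time and is no camera call; for the wrist camera it gives the pose at the moment of the call.
- manip.sign_off(): hands the job in, once; it reports no verdict.
The state is a dict: "t": time; "joint_positions": joint angles; "joint_velocities": joint speeds; "joint_torque": joint torques, N m; "tool_pos": TCP position; "tool_rot": TCP orientation; "force": force on the tool from outside, world axes, zero at the start; "moment": the same for the moment, N m; "grip_width": finger opening in m.
Only numpy, scipy, OpenCV 4.12 (cv2) and the standard library are available. Lean on these libraries where they do the work, as an engineer would, in place of code of your own. Each camera call takes 0.05 s, during which the arm holds its last target. There are 200 camera calls.

## Working session

There is one attempt and no reset: what is moved stays moved. The work goes in short steps, Python scripts to look and compute and a tool call to move; the robot and the scene stay as the last step left them, time stands still between calls to the robot, and variables do not carry over. Pictures are saved under pics/ and viewed, about 12 in all and at most 16, crops included, and the job is handed in when it is done.

Besides the shell and the picture viewer there is one more tool, called by a JSON object that holds its "name" and its "arguments". drive_tool: Moves the arm, as the interface text tells. Its arguments: {"type":"object","properties":{"series":{"type":"array","items":{"type":"object","properties":{"x":{"type":"number"},"y":{"type":"number"},"z":{"type":"number"},"wx":{"type":"number"},"wy":{"type":"number"},"wz":{"type":"number"},"fingers":{"type":"number"}}}},"force":{"type":"number"}},"required":["series"]}

```bash
mkdir -p pics; cat > h.py <<'E'
import numpy as np, cv2
from bench import manip
def shot(n,f):
    m=manip.camera_model(n); im=cv2.cvtColor(manip.read_camera(n),cv2.COLOR_RGB2BGR)
    cv2.imwrite('pics/'+f,im); np.save('pics/'+f[:-4]+'.npy',m,allow_pickle=True); return im,m
def load(f): return cv2.imread('pics/'+f),np.load('pics/'+f[:-4]+'.npy',allow_pickle=True).item()
def K(m): return np.array([[m['fx'],0,m['cx']],[0,m['fy'],m['cy']],[0,0,1.]])
def ray(m,uv):
    p=cv2.undistortPoints(np.array([[uv]],float),K(m),np.array(m['D'],float)).ravel()
    W=np.array(m['world_to_cam']);R=W[:3,:3];o=-R.T@W[:3,3]
    return o,R.T@np.array([p[0],-p[1],-1.])
def hit(m,uv,z):
    o,d=ray(m,uv); return o+d*(z-o[2])/d[2]
def proj(m,P):
    P=np.atleast_2d(np.array(P,float));W=np.array(m['world_to_cam']);c=P@W[:3,:3].T+W[:3,3]
    c=c*[1,-1,-1]
    return cv2.projectPoints(c.reshape(-1,1,3),np.zeros(3),np.zeros(3),K(m),np.array(m['D'],float))[0].reshape(-1,2)
E
python3 - <<'E'
from h import *
for n in('scene','side','wrist'):
    im,m=shot(n,n+'0.png'); W=np.array(m['world_to_cam']); print(n,-W[:3,:3].T@W[:3,3],W[2,:3]*-1,m['fx'])
o=manip.observe(); print(o['tool_pos'],o['tool_rot'],o['t'],o['grip_width'],o['force'])
E
```

```text
scene [ 1.25685518 -0.20221442  1.14574283] [-0.54964112  0.15304252 -0.82126282] 573.63840984697
side [0.14781467 1.07909712 0.81020832] [ 0.26970746 -0.80466795 -0.5289304 ] 559.353350827981
wrist [0.67359543 0.06642803 0.37205431] [-0.00248106 -0.26337277 -0.96469095] 426.7380467646511
[ 6.74545161e-01 -2.49674017e-05  2.30530183e-01] [[ 9.99998980e-01 -5.14667694e-07 -1.42821974e-03]
 [-6.71097498e-07 -9.99999994e-01 -1.09527350e-04]
 [-1.42821967e-03  1.09528196e-04 -9.99998974e-01]] 0.15 0.08528348995011625 [ 0.48431165  0.81446322 -0.04176632]
```

View pics/scene0.png

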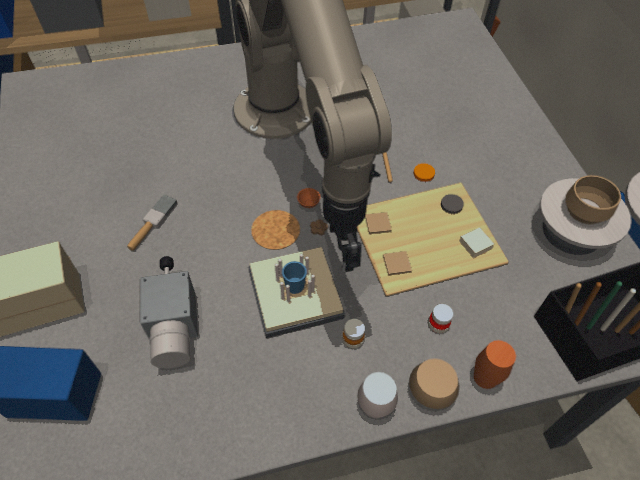

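View pics/side0.png

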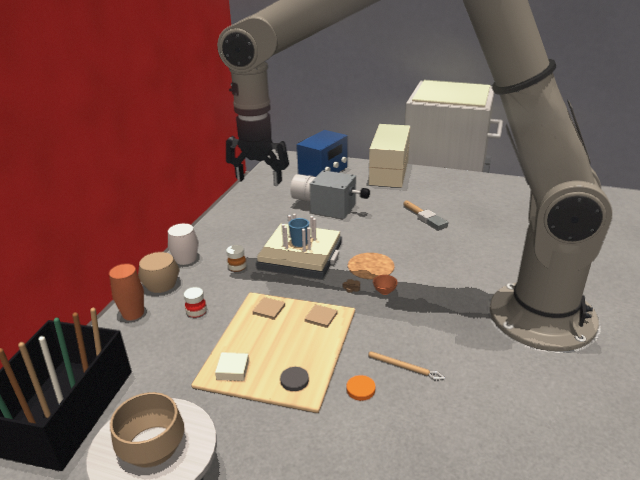

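View pics/wrist0.png

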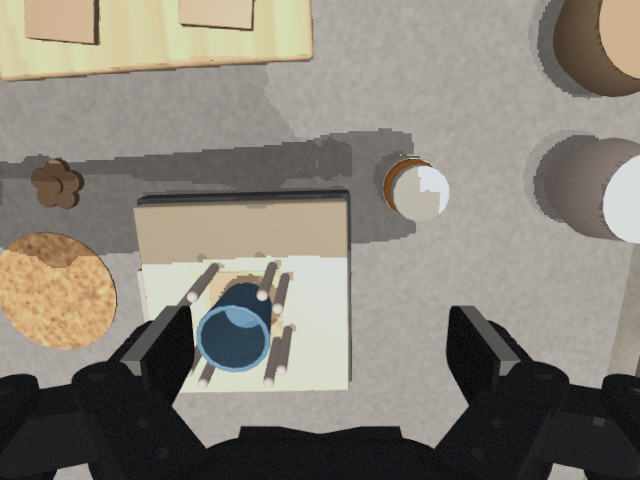

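The scene view shows two tiles at (378,223) and (397,262), the white block at (477,242), and the dark disc at (452,204). The orange look-alike at (425,172) is to be avoided. The blue cup is in the pins at (294,277), the mat at (275,230), the bowl at (309,198), the flower at (318,227), and the jars at (354,332) and (441,317). The vent knob is at (167,263). The side view shows the same two tiles, at (268,308) and (320,316).

The wrist view shows the kiln pocket with the cup rim at (233,338).

Things that could be mistaken: the disc (452,204) against the orange disc (425,172); the block against the boxes at left; the cup against the white, tan and red pots (378,395), (435,385) and (495,365). I choose by the described colour and by being on the board or in the pins.

```bash
python3 - <<'E'
from h import *
s,ms=load('scene0.png'); d,md=load('side0.png'); w,mw=load('wrist0.png')
def blob(im,lo,hi,box):
    hsv=cv2.cvtColor(im,cv2.COLOR_BGR2HSV); M=cv2.inRange(hsv,lo,hi); k=np.zeros_like(M);x0,y0,x1,y1=box;k[y0:y1,x0:x1]=M[y0:y1,x0:x1]
    k=cv2.morphologyEx(k,cv2.MORPH_OPEN,np.ones((3,3)))
    c=max(cv2.findContours(k,cv2.RETR_EXTERNAL,cv2.CHAIN_APPROX_NONE)[0],key=cv2.contourArea)
    (u,v),(a,b),an=cv2.minAreaRect(c); return u,v,a,b,cv2.contourArea(c),c
names=dict(tileA=(378,223,.021,268,308),tileB=(397,262,.021,320,316),block=(477,240,.034,232,362),disc=(452,204,.024,294,378),mat=(275,230,.002,371,265),knob=(167,263,.07,365,193),bowl=(309,198,.03,385,284),flower=(318,227,.014,352,285),jar=(354,326,.055,235,254),jar2=(441,312,.055,194,296),cuprim=(294,268,.1,299,224))
for n,(u,v,z,u2,v2) in names.items():
    print(n,hit(ms,(u,v),z).round(3),hit(md,(u2,v2),z).round(3))
for p in [(192,297),(262,295),(278,308),(282,370),(269,381),(203,383)]: print('pin',hit(mw,p,.104).round(4))
print('cup rim w',hit(mw,(233,338),.1)); print('mat w',hit(mw,(52,292),.002))
for p in [(137,207),(348,198),(350,390)]: print('deck',hit(mw,p,.04).round(4))
print('white edge scene')
cv2.imwrite('pics/crop1.png',cv2.resize(s[160:300,340:520],None,fx=4,fy=4,interpolation=cv2.INTER_CUBIC))
E
```

```text
tileA [0.48  0.163 0.021] [0.594 0.178 0.021]
tileB [0.599 0.171 0.021] [0.472 0.171 0.021]
block [0.593 0.371 0.034] [0.588 0.371 0.034]
disc [0.469 0.359 0.024] [0.46  0.366 0.024]
mat [ 0.426 -0.085  0.002] [ 0.419 -0.082  0.002]
knob [ 0.508 -0.341  0.07 ] [ 0.503 -0.342  0.07 ]
bowl [0.37  0.016 0.03 ] [0.359 0.026 0.03 ]
flower [0.451 0.018 0.014] [0.438 0.031 0.014]
jar [0.749 0.02  0.055] [0.738 0.041 0.055]
jar2 [0.762 0.21  0.055] [0.751 0.225 0.055]
cuprim [ 0.607 -0.076  0.1  ] [ 0.607 -0.071  0.1  ]
pin [ 0.586  -0.0461  0.104 ]
pin [ 0.6338 -0.0445  0.104 ]
pin [ 0.6443 -0.054   0.104 ]
pin [ 0.6458 -0.1021  0.104 ]
pin [ 0.6362 -0.1112  0.104 ]
pin [ 0.5882 -0.1132  0.104 ]
cup rim w [ 0.61131225 -0.07897351  0.1       ]
mat w [ 0.41767674 -0.0847293   0.002     ]
deck [0.5269 0.004  0.04  ]
deck [0.6949 0.0109 0.04  ]
deck [ 0.6997 -0.1628  0.04  ]
white edge scene
```

View pics/crop1.png

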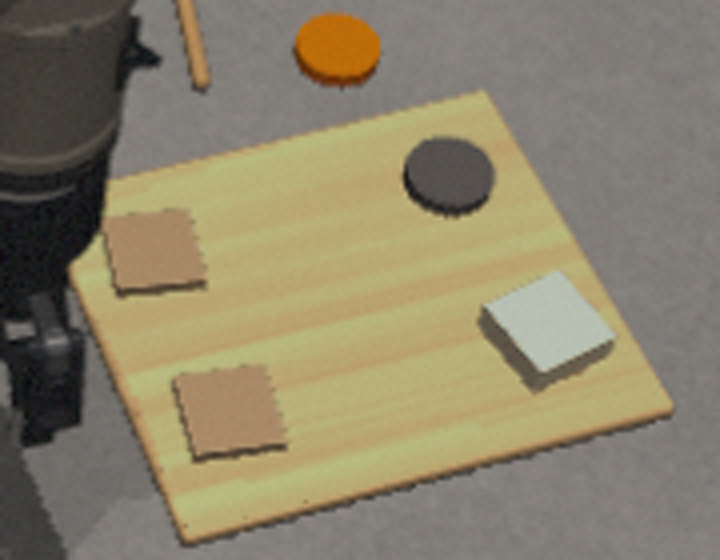

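The crop confirms the choices: two single tiles at crop (155,250) and (228,410), the dark grey disc at (450,175), and the cream-white block at (548,328). The orange look-alike is off the board at (338,48). The pocket comes out at about (0.611, -0.079) with a yaw of about 2°; the pins measure 67–68 mm apart across the pocket, as they should. I'll move over it.

{"name": "drive_tool", "arguments": {"series": [{"x": -0.265, "y": -0.33, "z": 0, "wz": 0.022, "fingers": 1}, {"x": -0.265, "y": -0.33, "fingers": 1}, {"x": -0.265, "y": -0.33, "fingers": 1}, {"fingers": 1}, {"fingers": 1}], "force": 40}}

```text
schema error: expected keys x, y, z, wx, wy, wz, fingers
```

```bash
python3 - <<'E'
from h import *
o=manip.observe(); print(o['tool_pos'],np.degrees(np.arctan2(o['tool_rot'][1][0],o['tool_rot'][0][0])))
shot('wrist','w1.png')
E
```

```text
[ 6.74545161e-01 -2.49674017e-05  2.30530183e-01] -3.8451093515766225e-05
```

View pics/w1.png

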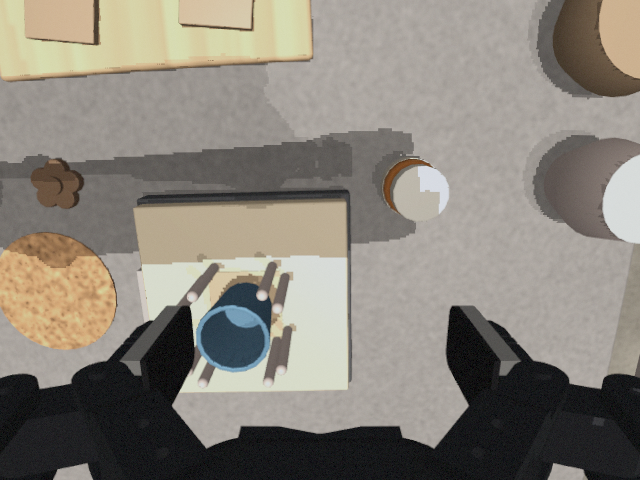

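The call was refused because every row needs all the keys, so this view is unchanged. I'll resend it in full.

{"name": "drive_tool", "arguments": {"series": [{"x": -0.265, "y": -0.33, "z": 0, "wx": 0, "wy": 0, "wz": 0.022, "fingers": 1}, {"x": -0.265, "y": -0.33, "z": 0, "wx": 0, "wy": 0, "wz": 0, "fingers": 1}, {"x": -0.265, "y": -0.33, "z": 0, "wx": 0, "wy": 0, "wz": 0, "fingers": 1}, {"x": 0, "y": 0, "z": 0, "wx": 0, "wy": 0, "wz": 0, "fingers": 1}, {"x": 0, "y": 0, "z": 0, "wx": 0, "wy": 0, "wz": 0, "fingers": 1}], "force": 40}}

```text
t: 0.7
tool_pos: [0.6111, -0.08, 0.2314]
tool_rot: [[0.999, 0.033, 0.0], [0.033, -0.999, 0.0], [0.0, -0.0, -1.0]]
force: [0.0, 0.5, 0.5]
grip_width: 0.0855
```

```bash
python3 - <<'E'
from h import *
o=manip.observe(); print(o['tool_pos'],np.degrees(np.arctan2(o['tool_rot'][1][0],o['tool_rot'][0][0])))
shot('wrist','w2.png')
E
```

```text
[ 0.61110914 -0.07995377  0.23144142] 1.878440132928803
```

View pics/w2.png

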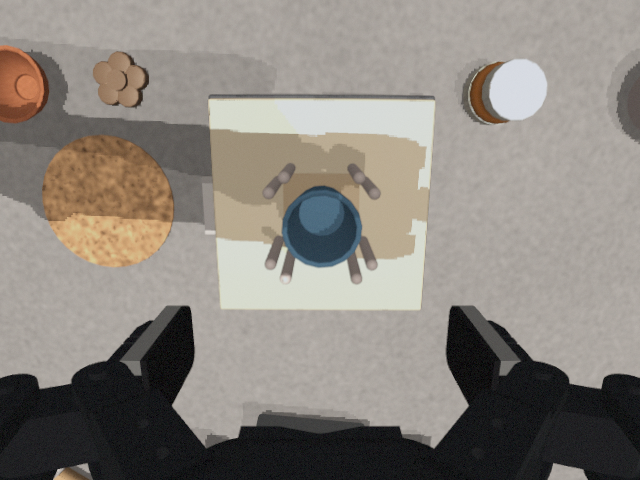

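Centred over the kiln. The cup rim is at (322,227), and the deck corners are at (209,98), (435,98), (421,310) and (221,310). The lower pin tops are at (271,263), (286,279), (357,279) and (372,263), and the mat is at (108,201).

```bash
python3 - <<'E'
from h import *
w,m=load('w2.png')
for p in [(271,264),(286,279),(357,279),(372,264),(268,191),(375,191)]: print('pin',hit(m,p,.104).round(4))
D=[hit(m,p,.04)[:2] for p in [(209,98),(435,98),(421,310),(221,310)]]; print(np.round(D,4),np.mean(D,0))
hsv=cv2.cvtColor(w,cv2.COLOR_BGR2HSV)
M=cv2.inRange(hsv,(95,70,30),(125,255,255));M[:150]=0;M[300:]=0
M=cv2.morphologyEx(M,cv2.MORPH_OPEN,np.ones((3,3)))
c=max(cv2.findContours(M,cv2.RETR_EXTERNAL,2)[0],key=cv2.contourArea); h=cv2.convexHull(c)
e=cv2.fitEllipse(h); print(e, hit(m,e[0],.1), [hit(m,(e[0][0]+s*e[1][0]/2,e[0][1]),.1)[0] for s in(-1,1)])
M=cv2.inRange(hsv,(8,90,60),(22,255,255));M[300:]=0;M[:,200:]=0;M[:130]=0
c=max(cv2.findContours(M,cv2.RETR_EXTERNAL,2)[0],key=cv2.contourArea);e=cv2.fitEllipse(cv2.convexHull(c));print('mat',e,hit(m,e[0],.002))
th=np.radians(2)
R=np.array([[np.cos(th),-np.sin(th)],[np.sin(th),np.cos(th)]])
P=[(R@[a,b]).tolist() for a,b in [(-.034,.024),(-.024,.034),(.024,.034),(.034,.024),(.034,-.024),(.024,-.034),(-.024,-.034),(-.034,-.024)]]
print(proj(m,[[.611+x,-.079+y,.104] for x,y in P]).round(0).tolist())
E
```

```text
pin [ 0.5781 -0.1037  0.104 ]
pin [ 0.5882 -0.114   0.104 ]
pin [ 0.6357 -0.1124  0.104 ]
pin [ 0.6451 -0.1016  0.104 ]
pin [ 0.5761 -0.0551  0.104 ]
pin [ 0.6439 -0.0529  0.104 ]
[[ 0.5242  0.0038]
 [ 0.693   0.0092]
 [ 0.6984 -0.1623]
 [ 0.5285 -0.1677]] [ 0.61101876 -0.0792427 ]
((321.20074462890625, 227.13858032226562), (77.99188995361328, 79.54399108886719), 177.27171325683594) [ 0.61062261 -0.07847643  0.1       ] [np.float64(0.5849843209960123), np.float64(0.636260351635148)]
mat ((107.61148071289062, 200.34588623046875), (123.46685791015625, 139.04605102539062), 135.01296997070312) [ 0.42079249 -0.08318667  0.002     ]
[[268.0, 193.0], [284.0, 177.0], [360.0, 177.0], [375.0, 192.0], [373.0, 264.0], [358.0, 279.0], [286.0, 279.0], [271.0, 265.0]]
```

{"name": "drive_tool", "arguments": {"series": [{"x": 0, "y": 0.019, "z": -0.357, "wx": 0, "wy": 0, "wz": 0.0015, "fingers": 1}, {"x": 0, "y": 0, "z": -0.357, "wx": 0, "wy": 0, "wz": 0, "fingers": 1}, {"x": 0, "y": 0, "z": -0.357, "wx": 0, "wy": 0, "wz": 0, "fingers": 1}, {"x": 0, "y": 0, "z": -0.357, "wx": 0, "wy": 0, "wz": 0, "fingers": 1}, {"x": 0, "y": 0, "z": -0.357, "wx": 0, "wy": 0, "wz": 0, "fingers": 1}, {"x": 0, "y": 0, "z": -0.357, "wx": 0, "wy": 0, "wz": 0, "fingers": 1}, {"x": 0, "y": 0, "z": 0, "wx": 0, "wy": 0, "wz": 0, "fingers": 1}, {"x": 0, "y": 0, "z": 0, "wx": 0, "wy": 0, "wz": 0, "fingers": 1}], "force": 40}}

```text
t: 1.55
tool_pos: [0.6119, -0.0765, 0.0599]
tool_rot: [[0.999, 0.038, -0.001], [0.038, -0.999, 0.001], [-0.001, -0.001, -1.0]]
force: [-0.0, 0.3, 0.5]
grip_width: 0.0854
```

{"name": "drive_tool", "arguments": {"series": [{"x": 0, "y": 0, "z": 0, "wx": 0, "wy": 0, "wz": 0, "fingers": -0.2}, {"x": 0, "y": 0, "z": 0, "wx": 0, "wy": 0, "wz": 0, "fingers": -0.2}, {"x": 0, "y": 0, "z": 0, "wx": 0, "wy": 0, "wz": 0, "fingers": -0.2}, {"x": 0, "y": 0, "z": 0, "wx": 0, "wy": 0, "wz": 0, "fingers": -0.2}, {"x": 0, "y": 0, "z": 0, "wx": 0, "wy": 0, "wz": 0, "fingers": -0.2}, {"x": 0, "y": 0, "z": 0, "wx": 0, "wy": 0, "wz": 0, "fingers": -0.2}, {"x": 0, "y": 0, "z": 0, "wx": 0, "wy": 0, "wz": 0, "fingers": -0.2}], "force": 50}}

```text
t: 2.25
tool_pos: [0.6126, -0.0777, 0.062]
tool_rot: [[0.999, 0.037, 0.003], [0.037, -0.999, 0.0], [0.003, 0.0, -1.0]]
force: [-1.6, 0.4, 6.8]
grip_width: 0.0516
```

{"name": "drive_tool", "arguments": {"series": [{"x": 0, "y": 0, "z": 0.1, "wx": 0, "wy": 0, "wz": 0, "fingers": -0.2}, {"x": 0, "y": 0, "z": 0.2, "wx": 0, "wy": 0, "wz": 0, "fingers": -0.2}, {"x": 0, "y": 0, "z": 0.25, "wx": 0, "wy": 0, "wz": 0, "fingers": -0.2}, {"x": 0, "y": 0, "z": 0.25, "wx": 0, "wy": 0, "wz": 0, "fingers": -0.2}, {"x": 0, "y": 0, "z": 0.25, "wx": 0, "wy": 0, "wz": 0, "fingers": -0.2}, {"x": 0, "y": 0, "z": 0.15, "wx": 0, "wy": 0, "wz": 0, "fingers": -0.2}, {"x": 0, "y": 0, "z": 0, "wx": 0, "wy": 0, "wz": 0, "fingers": -0.2}, {"x": 0, "y": 0, "z": 0, "wx": 0, "wy": 0, "wz": 0, "fingers": -0.2}], "force": 50}}

```text
t: 3.05
tool_pos: [0.6112, -0.0776, 0.156]
tool_rot: [[0.999, 0.037, 0.0], [0.037, -0.999, 0.0], [0.0, -0.0, -1.0]]
force: [0.4, -1.0, -1.3]
grip_width: 0.0518
```

```bash
python3 - <<'E'
from h import *
shot('side','s1.png'); w,m=shot('wrist','w3.png')
s=cv2.imread('pics/s1.png')[130:330,200:420]
cv2.imwrite('pics/v3.png',np.hstack([cv2.resize(s,(440,400)),cv2.resize(w,None,fx=.55,fy=.55)[:,:352][:264].copy() if 0 else cv2.copyMakeBorder(cv2.resize(w,(352,264)),0,136,0,0,cv2.BORDER_CONSTANT)]))
E
```

```text
(no output)
```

View pics/v3.png

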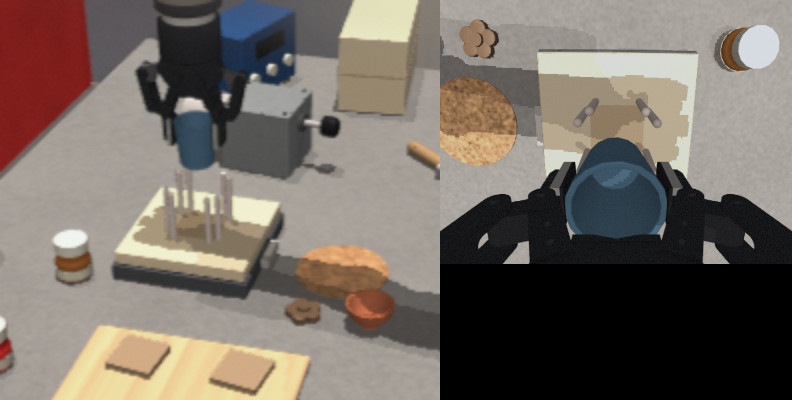

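The cup hangs upright in the jaws and is clear of the pins (crop 197,140). Next I carry it over the mat at (0.421, -0.083).

{"name": "drive_tool", "arguments": {"series": [{"x": -0.46, "y": -0.016, "z": 0, "wx": 0, "wy": 0, "wz": 0, "fingers": -0.2}, {"x": -0.46, "y": -0.016, "z": 0, "wx": 0, "wy": 0, "wz": 0, "fingers": -0.2}, {"x": -0.46, "y": -0.016, "z": 0, "wx": 0, "wy": 0, "wz": 0, "fingers": -0.2}, {"x": -0.46, "y": -0.016, "z": 0, "wx": 0, "wy": 0, "wz": 0, "fingers": -0.2}, {"x": -0.46, "y": -0.016, "z": 0, "wx": 0, "wy": 0, "wz": 0, "fingers": -0.2}, {"x": 0, "y": 0, "z": -0.32, "wx": 0, "wy": 0, "wz": 0, "fingers": -0.2}, {"x": 0, "y": 0, "z": -0.32, "wx": 0, "wy": 0, "wz": 0, "fingers": -0.2}, {"x": 0, "y": 0, "z": -0.32, "wx": 0, "wy": 0, "wz": 0, "fingers": -0.2}, {"x": 0, "y": 0, "z": -0.32, "wx": 0, "wy": 0, "wz": 0, "fingers": -0.2}, {"x": 0, "y": 0, "z": -0.25, "wx": 0, "wy": 0, "wz": 0, "fingers": -0.2}], "force": 50}}

```text
t: 4.15
tool_pos: [0.4263, -0.084, 0.0317]
tool_rot: [[0.999, 0.037, -0.002], [0.037, -0.999, 0.0], [-0.002, -0.0, -1.0]]
force: [-0.4, -0.3, 0.2]
grip_width: 0.0516
```

{"name": "drive_tool", "arguments": {"series": [{"x": 0, "y": 0, "z": 0, "wx": 0, "wy": 0, "wz": 0, "fingers": -0.2}, {"x": 0, "y": 0, "z": -0.05, "wx": 0, "wy": 0, "wz": 0, "fingers": -0.2}, {"x": 0, "y": 0, "z": 0, "wx": 0, "wy": 0, "wz": 0, "fingers": -0.2}, {"x": 0, "y": 0, "z": 0, "wx": 0, "wy": 0, "wz": 0, "fingers": -0.2}], "force": 50}}

```text
t: 4.55
tool_pos: [0.428, -0.0842, 0.0303]
tool_rot: [[0.999, 0.037, 0.001], [0.037, -0.999, -0.0], [0.001, 0.0, -1.0]]
force: [-0.6, 0.3, -0.8]
grip_width: 0.052
```

{"name": "drive_tool", "arguments": {"series": [{"x": 0, "y": 0, "z": -0.02, "wx": 0, "wy": 0, "wz": 0, "fingers": -0.2}, {"x": 0, "y": 0, "z": 0, "wx": 0, "wy": 0, "wz": 0, "fingers": -0.2}, {"x": 0, "y": 0, "z": 0, "wx": 0, "wy": 0, "wz": 0, "fingers": -0.2}], "force": 50}}

```text
t: 4.85
tool_pos: [0.4276, -0.0841, 0.0282]
tool_rot: [[0.999, 0.037, 0.001], [0.037, -0.999, -0.0], [0.001, 0.0, -1.0]]
force: [-0.7, 0.1, -1.1]
grip_width: 0.0517
```

{"name": "drive_tool", "arguments": {"series": [{"x": 0, "y": 0, "z": -0.04, "wx": 0, "wy": 0, "wz": 0, "fingers": -0.2}, {"x": 0, "y": 0, "z": 0, "wx": 0, "wy": 0, "wz": 0, "fingers": -0.2}, {"x": 0, "y": 0, "z": 0, "wx": 0, "wy": 0, "wz": 0, "fingers": -0.2}], "force": 50}}

```text
t: 5.15
tool_pos: [0.4273, -0.084, 0.0246]
tool_rot: [[0.999, 0.037, -0.0], [0.037, -0.999, 0.0], [-0.0, -0.0, -1.0]]
force: [0.1, 0.4, -1.6]
grip_width: 0.0517
```

{"name": "drive_tool", "arguments": {"series": [{"x": 0, "y": 0, "z": -0.02, "wx": 0, "wy": 0, "wz": 0, "fingers": -0.2}, {"x": 0, "y": 0, "z": 0, "wx": 0, "wy": 0, "wz": 0, "fingers": -0.2}, {"x": 0, "y": 0, "z": 0, "wx": 0, "wy": 0, "wz": 0, "fingers": -0.2}], "force": 50}}

```text
t: 5.45
tool_pos: [0.4274, -0.0842, 0.0239]
tool_rot: [[0.999, 0.037, 0.0], [0.037, -0.999, -0.0], [0.0, 0.0, -1.0]]
force: [-4.4, 0.6, 13.0]
grip_width: 0.0519
```

Contact at 13 N. I release and rise.

{"name": "drive_tool", "arguments": {"series": [{"x": 0, "y": 0, "z": 0.01, "wx": 0, "wy": 0, "wz": 0, "fingers": 1}, {"x": 0, "y": 0, "z": 0, "wx": 0, "wy": 0, "wz": 0, "fingers": 1}, {"x": 0, "y": 0, "z": 0, "wx": 0, "wy": 0, "wz": 0, "fingers": 1}, {"x": 0, "y": 0, "z": 0, "wx": 0, "wy": 0, "wz": 0, "fingers": 1}, {"x": 0, "y": 0, "z": 0, "wx": 0, "wy": 0, "wz": 0, "fingers": 1}, {"x": 0, "y": 0, "z": 0, "wx": 0, "wy": 0, "wz": 0, "fingers": 1}], "force": 50}}

```text
t: 6.05
tool_pos: [0.4274, -0.0841, 0.0239]
tool_rot: [[0.999, 0.037, -0.0], [0.037, -0.999, 0.0], [-0.0, -0.0, -1.0]]
force: [-0.1, 0.0, -0.7]
grip_width: 0.0855
```

{"name": "drive_tool", "arguments": {"series": [{"x": 0, "y": 0, "z": 0.2, "wx": 0, "wy": 0, "wz": 0, "fingers": 1}, {"x": 0, "y": 0, "z": 0.4, "wx": 0, "wy": 0, "wz": 0, "fingers": 1}, {"x": 0, "y": 0, "z": 0.5, "wx": 0, "wy": 0, "wz": 0, "fingers": 1}, {"x": 0, "y": 0, "z": 0.5, "wx": 0, "wy": 0, "wz": 0, "fingers": 1}, {"x": 0, "y": 0, "z": 0.5, "wx": 0, "wy": 0, "wz": 0, "fingers": 1}, {"x": 0.1, "y": 0.4, "z": 0.3, "wx": 0, "wy": 0, "wz": 0, "fingers": 1}, {"x": 0.3, "y": 0.45, "z": 0, "wx": 0, "wy": 0, "wz": 0, "fingers": 1}, {"x": 0.4, "y": 0.4, "z": 0, "wx": 0, "wy": 0, "wz": 0, "fingers": 1}, {"x": 0.3, "y": 0.4, "z": 0, "wx": 0, "wy": 0, "wz": 0, "fingers": 1}, {"x": 0.2, "y": 0.45, "z": 0, "wx": 0, "wy": 0, "wz": 0, "fingers": 1}], "force": 50}}

```text
t: 7.05
tool_pos: [0.5328, 0.0848, 0.2159]
tool_rot: [[0.999, 0.036, 0.001], [0.036, -0.999, -0.0], [0.001, 0.0, -1.0]]
force: [1.2, -1.0, -0.4]
grip_width: 0.0853
```

{"name": "drive_tool", "arguments": {"series": [{"x": 0.1, "y": 0.5, "z": 0, "wx": 0, "wy": 0, "wz": 0, "fingers": 1}, {"x": 0, "y": 0.5, "z": 0, "wx": 0, "wy": 0, "wz": 0, "fingers": 1}, {"x": 0, "y": 0.4, "z": 0, "wx": 0, "wy": 0, "wz": 0, "fingers": 1}, {"x": 0, "y": 0, "z": 0, "wx": 0, "wy": 0, "wz": 0, "fingers": 1}, {"x": 0, "y": 0, "z": 0, "wx": 0, "wy": 0, "wz": 0, "fingers": 1}], "force": 50}}

```text
t: 7.55
tool_pos: [0.539, 0.1963, 0.2155]
tool_rot: [[0.999, 0.039, -0.001], [0.039, -0.999, -0.001], [-0.001, 0.0, -1.0]]
force: [0.5, -1.3, 0.6]
grip_width: 0.0856
```

```bash
python3 - <<'E'
from h import *
o=manip.observe(); print(o['tool_pos'],np.degrees(np.arctan2(o['tool_rot'][1][0],o['tool_rot'][0][0])))
shot('wrist','w4.png')
E
```

```text
[0.53901303 0.19632259 0.21552896] 2.2121822248263623
```

View pics/w4.png

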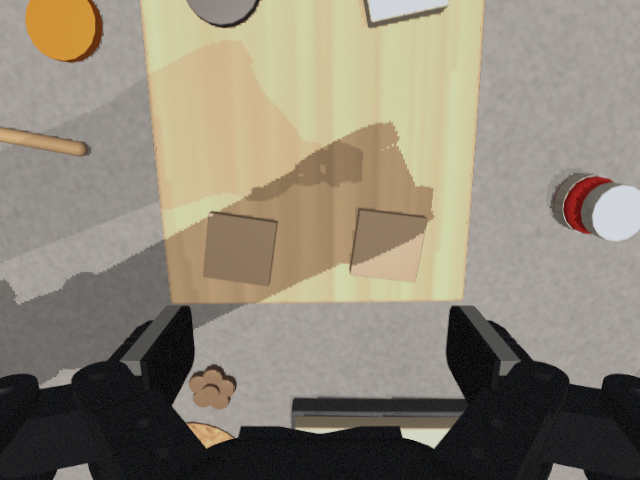

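The tiles' top corners are about (210,212), (277,218), (270,285), (204,277) for the left one and (360,208), (427,215), (417,281), (350,273) for the right one. The disc and block are cut off at the top, so I shift further in +y to measure them.

{"name": "drive_tool", "arguments": {"series": [{"x": 0, "y": 0.5, "z": 0, "wx": 0, "wy": 0, "wz": 0, "fingers": 1}, {"x": 0, "y": 0.5, "z": 0, "wx": 0, "wy": 0, "wz": 0, "fingers": 1}, {"x": 0, "y": 0.5, "z": 0, "wx": 0, "wy": 0, "wz": 0, "fingers": 1}, {"x": 0, "y": 0, "z": 0, "wx": 0, "wy": 0, "wz": 0, "fingers": 1}, {"x": 0, "y": 0, "z": 0, "wx": 0, "wy": 0, "wz": 0, "fingers": 1}], "force": 50}}

```text
t: 8.1
tool_pos: [0.5396, 0.3151, 0.2156]
tool_rot: [[0.999, 0.037, -0.0], [0.037, -0.999, -0.001], [-0.0, 0.001, -1.0]]
force: [0.4, -0.3, 0.9]
grip_width: 0.0853
```

```bash
python3 - <<'E'
from h import *
o=manip.observe(); print(o['tool_pos'])
w,m=load('w4.png')
for c in ([(210,212),(277,218),(270,285),(204,277)],[(360,208),(427,215),(417,281),(350,273)]):
    P=np.array([hit(m,p,.021)[:2] for p in c]); r=cv2.minAreaRect((P*1000).astype(np.float32)); print('tile',P.mean(0).round(4),r)
w,m=shot('wrist','w5.png')
g=cv2.cvtColor(w,cv2.COLOR_BGR2HSV); g2=g.copy()
# white low-saturation top face of block; dark disc
for nm,M,z in (('block',cv2.inRange(g,(0,0,150),(179,45,255)),.034),('disc',cv2.inRange(g,(0,0,20),(179,50,120)),.024)):
    M[300:]=0; M=cv2.morphologyEx(M,cv2.MORPH_OPEN,np.ones((5,5)))
    for c in cv2.findContours(M,cv2.RETR_EXTERNAL,1)[0]:
        if cv2.contourArea(c)<1500: continue
        P=np.array([hit(m,p[0],z)[:2]*1000 for p in cv2.convexHull(c)],np.float32); print(nm,cv2.boundingRect(c),np.round(np.array(cv2.minAreaRect(P)[0]),1),cv2.minAreaRect(P)[1:],cv2.minEnclosingCircle(P))
E
```

```text
[0.53956788 0.31505453 0.2156405 ]
tile [0.4732 0.162 ] ((472.8129577636719, 162.4495849609375), (58.18354415893555, 55.7756462097168), 84.8011703491211)
tile [0.5948 0.1698] ((595.4600219726562, 170.0620880126953), (56.6955451965332, 56.94678497314453), 84.93998718261719)
block (82, 227, 80, 73) [376.1 268. ] ((68.49362182617188, 60.86750030517578), 2.4960336685180664) ((375.84564208984375, 267.999755859375), 45.614158630371094)
block (347, 101, 84, 76) [587.8 368.6] ((55.31169509887695, 55.3445930480957), 14.042911529541016) ((587.873779296875, 368.65313720703125), 38.0657844543457)
block (0, 0, 640, 300) [545.4 358.4] ((521.6574096679688, 226.8709259033203), 1.593178391456604) ((556.1743774414062, 354.58251953125), 273.0020751953125)
```

View pics/w5.png

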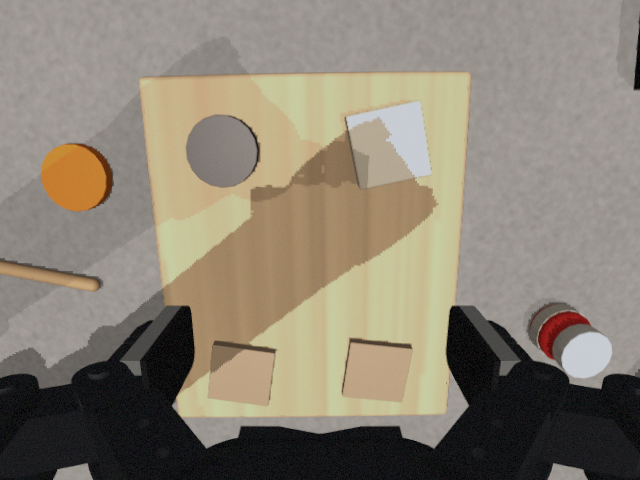

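The board in full: disc at (222,151), block at (388,145) with its sides measuring 55.3 mm (good), orange look-alike off the board at (76,177), and the two tiles near the bottom. The block is at (0.588, 0.3685) with a yaw of 14°, so I pick it.

{"name": "drive_tool", "arguments": {"series": [{"x": 0.3, "y": 0.335, "z": 0, "wx": 0, "wy": 0, "wz": 0.066, "fingers": 1}, {"x": 0.3, "y": 0.335, "z": 0, "wx": 0, "wy": 0, "wz": 0.066, "fingers": 1}, {"x": 0, "y": 0, "z": -0.4, "wx": 0, "wy": 0, "wz": 0, "fingers": 1}, {"x": 0, "y": 0, "z": -0.5, "wx": 0, "wy": 0, "wz": 0, "fingers": 1}, {"x": 0, "y": 0, "z": -0.5, "wx": 0, "wy": 0, "wz": 0, "fingers": 1}, {"x": 0, "y": 0, "z": -0.4, "wx": 0, "wy": 0, "wz": 0, "fingers": 1}, {"x": 0, "y": 0, "z": 0, "wx": 0, "wy": 0, "wz": 0, "fingers": 1}, {"x": 0, "y": 0, "z": 0, "wx": 0, "wy": 0, "wz": 0, "fingers": 1}], "force": 50}}

```text
t: 8.95
tool_pos: [0.5884, 0.3676, 0.0724]
tool_rot: [[0.971, 0.239, 0.0], [0.239, -0.971, -0.001], [-0.0, 0.001, -1.0]]
force: [0.0, 0.5, 2.3]
grip_width: 0.0853
```

{"name": "drive_tool", "arguments": {"series": [{"x": -0.005, "y": 0.01, "z": -0.3, "wx": 0, "wy": 0, "wz": 0.002, "fingers": 1}, {"x": 0, "y": 0, "z": -0.3, "wx": 0, "wy": 0, "wz": 0, "fingers": 1}, {"x": 0, "y": 0, "z": -0.13, "wx": 0, "wy": 0, "wz": 0, "fingers": 1}, {"x": 0, "y": 0, "z": 0, "wx": 0, "wy": 0, "wz": 0, "fingers": 1}, {"x": 0, "y": 0, "z": 0, "wx": 0, "wy": 0, "wz": 0, "fingers": -0.2}, {"x": 0, "y": 0, "z": 0, "wx": 0, "wy": 0, "wz": 0, "fingers": -0.2}, {"x": 0, "y": 0, "z": 0, "wx": 0, "wy": 0, "wz": 0, "fingers": -0.2}, {"x": 0, "y": 0, "z": 0, "wx": 0, "wy": 0, "wz": 0, "fingers": -0.2}, {"x": 0, "y": 0, "z": 0, "wx": 0, "wy": 0, "wz": 0, "fingers": -0.2}, {"x": 0, "y": 0, "z": 0, "wx": 0, "wy": 0, "wz": 0, "fingers": -0.2}], "force": 60}}

```text
t: 9.95
tool_pos: [0.5883, 0.3712, 0.0158]
tool_rot: [[0.97, 0.245, 0.003], [0.245, -0.97, 0.002], [0.003, -0.001, -1.0]]
force: [-0.7, -0.4, 7.5]
grip_width: 0.0543
```

{"name": "drive_tool", "arguments": {"series": [{"x": 0, "y": 0, "z": 0.1, "wx": 0, "wy": 0, "wz": 0, "fingers": -0.2}, {"x": 0, "y": 0, "z": 0.4, "wx": 0, "wy": 0, "wz": 0, "fingers": -0.2}, {"x": 0, "y": 0, "z": 0.5, "wx": 0, "wy": 0, "wz": -0.0665, "fingers": -0.2}, {"x": 0, "y": -0.1, "z": 0.5, "wx": 0, "wy": 0, "wz": -0.0665, "fingers": -0.2}, {"x": 0, "y": -0.3, "z": 0.5, "wx": 0, "wy": 0, "wz": 0, "fingers": -0.2}, {"x": 0.05, "y": -0.5, "z": 0, "wx": 0, "wy": 0, "wz": 0, "fingers": -0.2}, {"x": 0.05, "y": -0.5, "z": 0, "wx": 0, "wy": 0, "wz": 0, "fingers": -0.2}, {"x": 0.05, "y": -0.5, "z": 0, "wx": 0, "wy": 0, "wz": 0, "fingers": -0.2}, {"x": 0.05, "y": -0.5, "z": 0, "wx": 0, "wy": 0, "wz": 0, "fingers": -0.2}, {"x": 0.05, "y": -0.5, "z": 0, "wx": 0, "wy": 0, "wz": 0, "fingers": -0.2}], "force": 60}}

```text
t: 10.95
tool_pos: [0.6068, 0.1367, 0.1742]
tool_rot: [[0.999, 0.039, 0.0], [0.039, -0.999, 0.0], [0.0, -0.0, -1.0]]
force: [0.7, 0.9, -2.3]
grip_width: 0.0547
```

{"name": "drive_tool", "arguments": {"series": [{"x": 0.05, "y": -0.5, "z": 0, "wx": 0, "wy": 0, "wz": 0, "fingers": -0.2}, {"x": 0, "y": -0.5, "z": 0, "wx": 0, "wy": 0, "wz": 0, "fingers": -0.2}, {"x": 0, "y": -0.5, "z": 0, "wx": 0, "wy": 0, "wz": 0, "fingers": -0.2}, {"x": 0, "y": -0.5, "z": 0, "wx": 0, "wy": 0, "wz": 0, "fingers": -0.2}, {"x": 0, "y": 0, "z": 0, "wx": 0, "wy": 0, "wz": 0, "fingers": -0.2}, {"x": 0, "y": 0, "z": 0, "wx": 0, "wy": 0, "wz": 0, "fingers": -0.2}], "force": 60}}

```text
t: 11.55
tool_pos: [0.6108, -0.0231, 0.174]
tool_rot: [[0.999, 0.036, 0.0], [0.036, -0.999, -0.0], [0.0, 0.0, -1.0]]
force: [-1.1, 1.0, -1.6]
grip_width: 0.0543
```

```bash
python3 - <<'E'
from h import *
o=manip.observe(); print(o['tool_pos'])
w,m=shot('wrist','w6.png')
p=np.array(o['tool_pos']); a=np.radians(2.1); y=np.array([-np.sin(a),np.cos(a),0])
for zz in (-.004,.018): print(zz,[proj(m,p+y*(off+.028)+[0,0,zz])[0].round(1).tolist() for off in (-.004,-.002,0,.002)])
cv2.imwrite('pics/w6c.png',cv2.resize(w[200:480,160:480],(800,700))[:600])
E
```

```text
[ 0.61078131 -0.02314433  0.17401956]
-0.004 [[323.3, 248.5], [323.3, 243.1], [323.3, 237.6], [323.3, 232.1]]
0.018 [[323.8, 268.6], [323.8, 262.4], [323.8, 256.1], [323.8, 249.8]]
```

View pics/w6c.png

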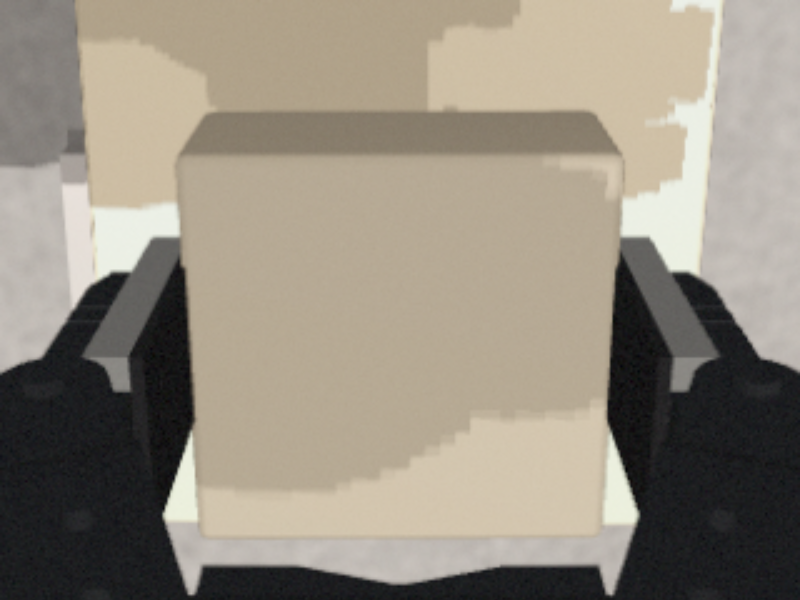

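The block is square in the jaws. Its top front edge at row 262 means it sits about 2.1 mm toward -y of the TCP. I go just above the pins and compare the pins with the block.

{"name": "drive_tool", "arguments": {"series": [{"x": 0.005, "y": -0.33, "z": 0, "wx": 0, "wy": 0, "wz": 0, "fingers": -0.2}, {"x": 0.004, "y": -0.335, "z": 0, "wx": 0, "wy": 0, "wz": 0, "fingers": -0.2}, {"x": 0, "y": 0, "z": -0.35, "wx": 0, "wy": 0, "wz": 0, "fingers": -0.2}, {"x": 0, "y": 0, "z": -0.34, "wx": 0, "wy": 0, "wz": 0, "fingers": -0.2}, {"x": 0, "y": 0, "z": 0, "wx": 0, "wy": 0, "wz": 0, "fingers": -0.2}, {"x": 0, "y": 0, "z": 0, "wx": 0, "wy": 0, "wz": 0, "fingers": -0.2}], "force": 60}}

```text
t: 12.2
tool_pos: [0.6118, -0.0732, 0.1186]
tool_rot: [[0.999, 0.041, -0.001], [0.041, -0.999, 0.001], [-0.001, -0.001, -1.0]]
force: [-0.4, -1.0, -1.1]
grip_width: 0.0544
```

```bash
python3 - <<'E'
from h import *
o=manip.observe(); print(o['tool_pos'],np.degrees(np.arctan2(o['tool_rot'][1][0],o['tool_rot'][0][0])))
w,m=shot('wrist','w7.png'); print(m['cx'],m['D'])
p=np.array(o['tool_pos']); a=np.radians(2.1); x=np.array([np.cos(a),np.sin(a),0]); y=np.array([-np.sin(a),np.cos(a),0])
for s in (-1,1): print('pred pin front,side',proj(m,np.array([.611,-.0785,.106])+s*.024*x+.034*y).round(1),proj(m,np.array([.611,-.0785,.106])+s*.034*x+.024*y).round(1),'block corner',proj(m,p+s*.028*x+(.028-.0021)*y+[0,0,-.004]).round(1))
cv2.imwrite('pics/w7c.png',cv2.resize(w[160:400,160:480],(800,600)))
E
```

```text
[ 0.61179668 -0.0731783   0.11861206] 2.3350117813610445
319.83605534193697 [-0.05041236  0.          0.          0.          0.        ]
pred pin front,side [[256.4 229.8]] [[231.  255.3]] block corner [[244.7 243.2]]
pred pin front,side [[385.2 230.2]] [[410.4 255.9]] block corner [[402.5 243.7]]
```

View pics/w7c.png

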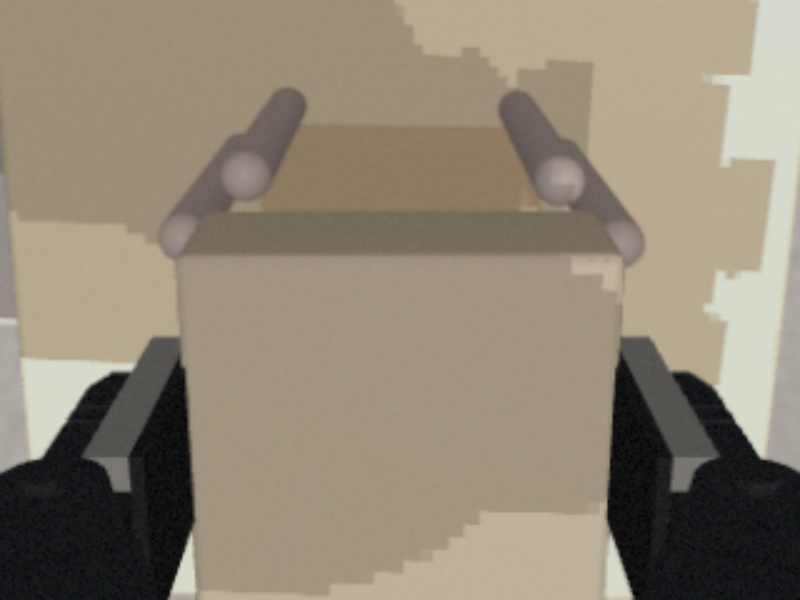

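Pin tops are at crop (246,176), (560,180), (180,236) and (622,243). The block's bottom edge runs (205,212)–(598,212). It is centred in x, needs about -4 mm in y, and about -0.6° of yaw.

{"name": "drive_tool", "arguments": {"series": [{"x": 0, "y": -0.05, "z": 0, "wx": 0, "wy": 0, "wz": -0.007, "fingers": -0.2}, {"x": 0, "y": 0, "z": 0, "wx": 0, "wy": 0, "wz": 0, "fingers": -0.2}, {"x": 0, "y": 0, "z": 0, "wx": 0, "wy": 0, "wz": 0, "fingers": -0.2}, {"x": 0, "y": 0, "z": 0, "wx": 0, "wy": 0, "wz": 0, "fingers": -0.2}], "force": 60}}

```text
t: 12.65
tool_pos: [0.612, -0.0789, 0.1189]
tool_rot: [[1.0, 0.027, 0.001], [0.027, -1.0, -0.0], [0.001, 0.0, -1.0]]
force: [-0.1, 0.2, -2.3]
grip_width: 0.0546
```

{"name": "drive_tool", "arguments": {"series": [{"x": 0, "y": 0.02, "z": 0, "wx": 0, "wy": 0, "wz": 0.001, "fingers": -0.2}, {"x": 0, "y": 0, "z": 0, "wx": 0, "wy": 0, "wz": 0, "fingers": -0.2}, {"x": 0, "y": 0, "z": 0, "wx": 0, "wy": 0, "wz": 0, "fingers": -0.2}, {"x": 0, "y": 0, "z": 0, "wx": 0, "wy": 0, "wz": 0, "fingers": -0.2}], "force": 60}}

```text
t: 13.05
tool_pos: [0.6117, -0.0772, 0.1183]
tool_rot: [[1.0, 0.029, -0.0], [0.029, -1.0, 0.0], [-0.0, -0.0, -1.0]]
force: [-0.8, -1.2, -1.5]
grip_width: 0.0546
```

```bash
python3 - <<'E'
from h import *
for i in range(4):
    o=manip.observe(); print(np.round(o['tool_pos'],4),o['t'])
    w,m=shot('wrist','w8.png')
# rows: block bottom front edge vs pins
g=cv2.cvtColor(w,cv2.COLOR_BGR2GRAY).astype(int)
print(g[225:285,320].tolist())
cv2.imwrite('pics/w8c.png',cv2.resize(w[200:290,200:440],(800,300)))
E
```

```text
[ 0.6117 -0.0772  0.1183] 13.05
[ 0.6117 -0.0773  0.1183] 13.1
[ 0.6117 -0.0773  0.1183] 13.15
[ 0.6117 -0.0773  0.1183] 13.2
[125, 126, 126, 125, 126, 126, 125, 125, 127, 124, 125, 125, 126, 125, 127, 124, 124, 124, 124, 115, 108, 107, 110, 108, 106, 107, 106, 110, 106, 109, 108, 108, 110, 108, 112, 112, 119, 135, 147, 146, 149, 150, 152, 151, 152, 151, 151, 151, 149, 151, 150, 150, 149, 151, 149, 151, 149, 149, 153, 150]
```

View pics/w8c.png

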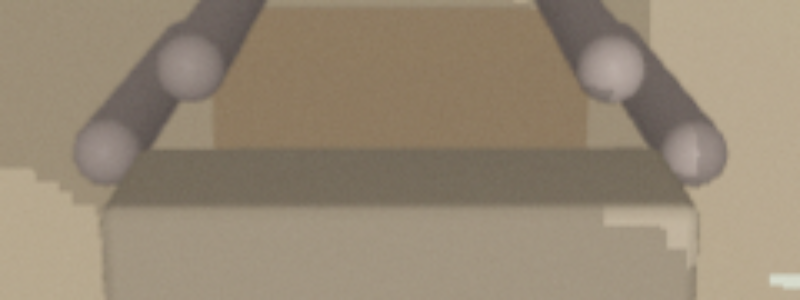

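```bash
python3 - <<'E'
from h import *
w,m=load('w8.png')
b=hit(m,(320,244.5),.1143)[1]; 
for z in(.102,.106): print(z,[round(1000*(hit(m,(320,v),z)[1]-b),2) for v in (220.7,245.6)])
print(1000*(hit(m,(320,261.5),.1363)[1]-b))
E
```

```text
0.102 [np.float64(5.9), np.float64(-3.9)]
0.106 [np.float64(6.79), np.float64(-2.76)]
0.8153816985369544
```

The pin-to-block offsets come out at 5.9 and -3.9 mm against the wanted 6 and -4, so it is aligned. Descending.

{"name": "drive_tool", "arguments": {"series": [{"x": 0, "y": 0, "z": -0.15, "wx": 0, "wy": 0, "wz": 0, "fingers": -0.2}, {"x": 0, "y": 0, "z": -0.1, "wx": 0, "wy": 0, "wz": 0, "fingers": -0.2}, {"x": 0, "y": 0, "z": -0.1, "wx": 0, "wy": 0, "wz": 0, "fingers": -0.2}, {"x": 0, "y": 0, "z": 0, "wx": 0, "wy": 0, "wz": 0, "fingers": -0.2}], "force": 60}}

```text
t: 13.65
tool_pos: [0.6105, -0.0772, 0.0884]
tool_rot: [[1.0, 0.029, -0.003], [0.029, -1.0, 0.0], [-0.003, -0.0, -1.0]]
force: [0.5, 0.2, -1.8]
grip_width: 0.0547
```

{"name": "drive_tool", "arguments": {"series": [{"x": 0, "y": 0, "z": -0.12, "wx": 0, "wy": 0, "wz": 0, "fingers": -0.2}, {"x": 0, "y": 0, "z": -0.12, "wx": 0, "wy": 0, "wz": 0, "fingers": -0.2}, {"x": 0, "y": 0, "z": -0.12, "wx": 0, "wy": 0, "wz": 0, "fingers": -0.2}, {"x": 0, "y": 0, "z": -0.12, "wx": 0, "wy": 0, "wz": 0, "fingers": -0.2}, {"x": 0, "y": 0, "z": 0, "wx": 0, "wy": 0, "wz": 0, "fingers": -0.2}, {"x": 0, "y": 0, "z": 0, "wx": 0, "wy": 0, "wz": 0, "fingers": -0.2}], "force": 60}}

```text
t: 14.25
tool_pos: [0.6116, -0.0773, 0.0516]
tool_rot: [[1.0, 0.029, -0.001], [0.029, -1.0, 0.0], [-0.001, -0.0, -1.0]]
force: [-0.3, 0.2, -1.3]
grip_width: 0.0545
```

No contact with the pins. The last few mm go slowly.

{"name": "drive_tool", "arguments": {"series": [{"x": 0, "y": 0, "z": -0.05, "wx": 0, "wy": 0, "wz": 0, "fingers": -0.2}, {"x": 0, "y": 0, "z": -0.02, "wx": 0, "wy": 0, "wz": 0, "fingers": -0.2}, {"x": 0, "y": 0, "z": 0, "wx": 0, "wy": 0, "wz": 0, "fingers": -0.2}, {"x": 0, "y": 0, "z": 0, "wx": 0, "wy": 0, "wz": 0, "fingers": -0.2}], "force": 60}}

```text
t: 14.65
tool_pos: [0.6118, -0.0773, 0.0465]
tool_rot: [[1.0, 0.029, 0.0], [0.029, -1.0, -0.0], [0.0, 0.0, -1.0]]
force: [-0.0, -0.1, -1.3]
grip_width: 0.0544
```

{"name": "drive_tool", "arguments": {"series": [{"x": 0, "y": 0, "z": -0.025, "wx": 0, "wy": 0, "wz": 0, "fingers": -0.2}, {"x": 0, "y": 0, "z": 0, "wx": 0, "wy": 0, "wz": 0, "fingers": -0.2}, {"x": 0, "y": 0, "z": 0, "wx": 0, "wy": 0, "wz": 0, "fingers": -0.2}], "force": 60}}

```text
t: 14.95
tool_pos: [0.6117, -0.0773, 0.0443]
tool_rot: [[1.0, 0.029, -0.0], [0.029, -1.0, 0.0], [-0.0, -0.0, -1.0]]
force: [0.6, -0.8, -1.6]
grip_width: 0.0544
```

{"name": "drive_tool", "arguments": {"series": [{"x": 0, "y": 0, "z": -0.006, "wx": 0, "wy": 0, "wz": 0, "fingers": -0.2}, {"x": 0, "y": 0, "z": 0, "wx": 0, "wy": 0, "wz": 0, "fingers": 1}, {"x": 0, "y": 0, "z": 0, "wx": 0, "wy": 0, "wz": 0, "fingers": 1}, {"x": 0, "y": 0, "z": 0, "wx": 0, "wy": 0, "wz": 0, "fingers": 1}, {"x": 0, "y": 0, "z": 0, "wx": 0, "wy": 0, "wz": 0, "fingers": 1}, {"x": 0, "y": 0, "z": 0, "wx": 0, "wy": 0, "wz": 0, "fingers": 1}], "force": 50}}

```text
t: 15.55
tool_pos: [0.6118, -0.0773, 0.0439]
tool_rot: [[1.0, 0.029, 0.0], [0.029, -1.0, 0.0], [0.0, 0.0, -1.0]]
force: [0.7, 0.2, -0.2]
grip_width: 0.0849
```

{"name": "drive_tool", "arguments": {"series": [{"x": 0, "y": 0, "z": 0.2, "wx": 0, "wy": 0, "wz": 0, "fingers": 1}, {"x": 0, "y": 0, "z": 0.4, "wx": 0, "wy": 0, "wz": 0, "fingers": 1}, {"x": 0, "y": 0, "z": 0.5, "wx": 0, "wy": 0, "wz": 0, "fingers": 1}, {"x": 0, "y": 0, "z": 0.5, "wx": 0, "wy": 0, "wz": 0, "fingers": 1}, {"x": 0, "y": 0, "z": 0.5, "wx": 0, "wy": 0, "wz": 0, "fingers": 1}, {"x": 0, "y": 0, "z": 0, "wx": 0, "wy": 0, "wz": 0, "fingers": 1}, {"x": 0, "y": 0, "z": 0, "wx": 0, "wy": 0, "wz": 0, "fingers": 1}], "force": 50}}

```text
t: 16.25
tool_pos: [0.6124, -0.0773, 0.214]
tool_rot: [[1.0, 0.029, 0.003], [0.029, -1.0, -0.0], [0.003, 0.0, -1.0]]
force: [-0.7, -0.3, -1.1]
grip_width: 0.0854
```

```bash
python3 - <<'E'
from h import *
o=manip.observe(); print(o['tool_pos'])
w,m=shot('wrist','w9.png'); s,_=shot('scene','sc1.png')
cv2.imwrite('pics/v9.png',np.hstack([cv2.resize(w[0:320,0:480],(600,400)),np.zeros((400,0,3),np.uint8)]))
w4,m4=load('w4.png')
# tile refine: subpixel via Canny-free mask
g=cv2.cvtColor(w4,cv2.COLOR_BGR2LAB)
for x0 in (195,340):
    roi=cv2.cvtColor(w4[198:300,x0:x0+100],cv2.COLOR_BGR2HSV)
    a=g[198:300,x0:x0+100,2].astype(int)-128; M=(cv2.GaussianBlur(a.astype(np.float32),(3,3),0)<22).astype(np.uint8)
    c=max(cv2.findContours(M,0,1)[0],key=cv2.contourArea); P=np.array([hit(m4,p[0]+np.array([x0,198]),.021)[:2]*1000 for p in cv2.convexHull(c)],np.float32); print(cv2.minAreaRect(P),a[50,50],a[10,5])
E
```

```text
[ 0.61235724 -0.07732801  0.21402558]
((477.4620666503906, 166.3811492919922), (80.0340576171875, 75.66669464111328), 2.0609586238861084) 17 21
((590.1749877929688, 163.49270629882812), (88.59048461914062, 67.64056396484375), 87.33519744873047) 16 23
```

View pics/v9.png

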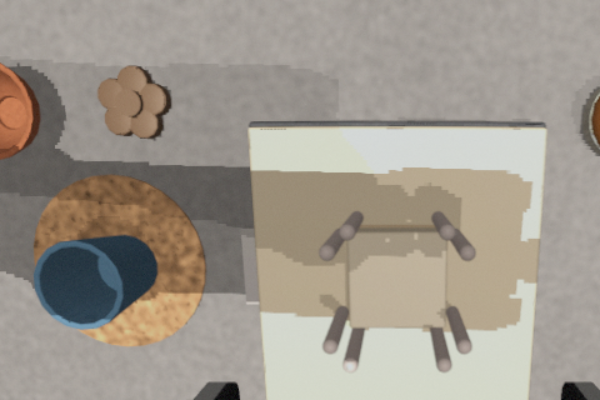

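The block sits square between the pins (crop 398,278), and the cup stands on the mat. Now tile B at (0.595, 0.170).

{"name": "drive_tool", "arguments": {"series": [{"x": -0.03, "y": 0.5, "z": 0, "wx": 0, "wy": 0, "wz": -0.037, "fingers": 1}, {"x": -0.04, "y": 0.52, "z": 0, "wx": 0, "wy": 0, "wz": -0.037, "fingers": 1}, {"x": -0.04, "y": 0.52, "z": 0, "wx": 0, "wy": 0, "wz": 0, "fingers": 1}, {"x": -0.04, "y": 0.52, "z": 0, "wx": 0, "wy": 0, "wz": 0, "fingers": 1}, {"x": -0.04, "y": 0.52, "z": 0, "wx": 0, "wy": 0, "wz": 0, "fingers": 1}, {"x": -0.03, "y": 0.5, "z": -0.3, "wx": 0, "wy": 0, "wz": 0, "fingers": 1}, {"x": 0, "y": 0, "z": -0.5, "wx": 0, "wy": 0, "wz": 0, "fingers": 1}, {"x": 0, "y": 0, "z": -0.5, "wx": 0, "wy": 0, "wz": 0, "fingers": 1}, {"x": 0, "y": 0, "z": -0.5, "wx": 0, "wy": 0, "wz": 0, "fingers": 1}, {"x": 0, "y": 0, "z": 0, "wx": 0, "wy": 0, "wz": 0, "fingers": 1}], "force": 50}}

```text
t: 17.35
tool_pos: [0.5887, 0.1673, 0.0612]
tool_rot: [[0.996, -0.086, -0.013], [-0.086, -0.996, -0.005], [-0.012, 0.006, -1.0]]
force: [-1.5, -0.8, 0.0]
grip_width: 0.0856
```

```bash
python3 - <<'E'
from h import *
o=manip.observe(); print(np.round(o['tool_pos'],4),np.degrees(np.arctan2(o['tool_rot'][1][0],o['tool_rot'][0][0])))
w,m=load('w9.png'); g=cv2.cvtColor(w,cv2.COLOR_BGR2HSV)
M=cv2.inRange(g,(95,70,30),(125,255,255));M[300:]=0;M[:,200:]=0
c=max(cv2.findContours(M,0,1)[0],key=cv2.contourArea);print('cup bbox',cv2.boundingRect(c),'rim->',hit(m,(62.4,227),.062))
x,m=load('w5.png')
roi=cv2.cvtColor(x,cv2.COLOR_BGR2HSV)[100:200,170:275]
M=(roi[...,1]<60).astype(np.uint8); M=cv2.morphologyEx(M,cv2.MORPH_OPEN,np.ones((5,5)))
c=max(cv2.findContours(M,0,1)[0],key=cv2.contourArea);(u,v),r=cv2.minEnclosingCircle(c);print('disc',u+170,v+100,r,hit(m,(u+170,v+100),.024))
E
```

```text
[0.5887 0.1673 0.0612] -4.962187831282959
cup bbox (27, 189, 98, 74) rim-> [ 0.42647577 -0.08559788  0.062     ]
disc 221.85272979736328 149.97870254516602 36.752689361572266 [0.46114385 0.36021572 0.024     ]
```

{"name": "drive_tool", "arguments": {"series": [{"x": 0, "y": 0, "z": 0, "wx": 0, "wy": 0, "wz": 0, "fingers": 1}, {"x": 0, "y": 0, "z": 0, "wx": 0, "wy": 0, "wz": 0, "fingers": 1}, {"x": 0, "y": 0, "z": 0, "wx": 0, "wy": 0, "wz": 0, "fingers": 1}], "force": 50}}

```text
t: 17.65
tool_pos: [0.5957, 0.1695, 0.0701]
tool_rot: [[0.996, -0.087, 0.004], [-0.087, -0.996, 0.001], [0.003, -0.002, -1.0]]
force: [0.8, -0.1, 0.3]
grip_width: 0.0853
```

{"name": "drive_tool", "arguments": {"series": [{"x": -0.006, "y": 0.006, "z": -0.25, "wx": 0, "wy": 0, "wz": 0, "fingers": 1}, {"x": 0, "y": 0, "z": -0.25, "wx": 0, "wy": 0, "wz": 0, "fingers": 1}, {"x": 0, "y": 0, "z": -0.2, "wx": 0, "wy": 0, "wz": 0, "fingers": 1}, {"x": 0, "y": 0, "z": 0, "wx": 0, "wy": 0, "wz": 0, "fingers": 1}, {"x": 0, "y": 0, "z": 0, "wx": 0, "wy": 0, "wz": 0, "fingers": 1}, {"x": 0, "y": 0, "z": 0, "wx": 0, "wy": 0, "wz": 0, "fingers": 1}], "force": 50}}

```text
t: 18.25
tool_pos: [0.5946, 0.1699, 0.013]
tool_rot: [[0.996, -0.087, 0.002], [-0.087, -0.996, 0.001], [0.002, -0.001, -1.0]]
force: [0.1, 0.3, 1.0]
grip_width: 0.0855
```

{"name": "drive_tool", "arguments": {"series": [{"x": 0, "y": 0, "z": -0.044, "wx": 0, "wy": 0, "wz": 0, "fingers": 1}, {"x": 0, "y": 0, "z": 0, "wx": 0, "wy": 0, "wz": 0, "fingers": 0}, {"x": 0, "y": 0, "z": 0, "wx": 0, "wy": 0, "wz": 0, "fingers": 0}, {"x": 0, "y": 0, "z": 0, "wx": 0, "wy": 0, "wz": 0, "fingers": 0}, {"x": 0, "y": 0, "z": 0, "wx": 0, "wy": 0, "wz": 0, "fingers": 0}, {"x": 0, "y": 0, "z": 0, "wx": 0, "wy": 0, "wz": 0, "fingers": -0.1}, {"x": 0, "y": 0, "z": 0, "wx": 0, "wy": 0, "wz": 0, "fingers": -0.1}, {"x": 0, "y": 0, "z": 0, "wx": 0, "wy": 0, "wz": 0, "fingers": -0.1}], "force": 50}}

```text
t: 19.05
tool_pos: [0.5941, 0.1697, 0.009]
tool_rot: [[0.996, -0.087, 0.001], [-0.087, -0.996, 0.0], [0.001, -0.0, -1.0]]
force: [0.4, -0.4, 5.7]
grip_width: 0.0543
```

{"name": "drive_tool", "arguments": {"series": [{"x": 0, "y": 0, "z": 0.1, "wx": 0, "wy": 0, "wz": 0, "fingers": -0.1}, {"x": 0, "y": 0, "z": 0.4, "wx": 0, "wy": 0, "wz": 0, "fingers": -0.1}, {"x": 0, "y": 0, "z": 0.5, "wx": 0, "wy": 0, "wz": 0.037, "fingers": -0.1}, {"x": 0, "y": 0, "z": 0.5, "wx": 0, "wy": 0, "wz": 0.037, "fingers": -0.1}, {"x": 0.03, "y": -0.31, "z": 0.4, "wx": 0, "wy": 0, "wz": 0, "fingers": -0.1}, {"x": 0.04, "y": -0.5, "z": 0, "wx": 0, "wy": 0, "wz": 0, "fingers": -0.1}, {"x": 0.05, "y": -0.5, "z": 0, "wx": 0, "wy": 0, "wz": 0, "fingers": -0.1}, {"x": 0.05, "y": -0.5, "z": 0, "wx": 0, "wy": 0, "wz": 0, "fingers": -0.1}, {"x": 0.05, "y": -0.5, "z": 0, "wx": 0, "wy": 0, "wz": 0, "fingers": -0.1}, {"x": 0, "y": -0.5, "z": 0, "wx": 0, "wy": 0, "wz": 0, "fingers": -0.1}], "force": 50}}

```text
t: 20.05
tool_pos: [0.6112, -0.0568, 0.1606]
tool_rot: [[1.0, 0.029, 0.0], [0.029, -1.0, 0.0], [0.0, -0.0, -1.0]]
force: [0.5, -0.9, -0.6]
grip_width: 0.0544
```

{"name": "drive_tool", "arguments": {"series": [{"x": 0, "y": -0.3, "z": 0, "wx": 0, "wy": 0, "wz": 0, "fingers": -0.1}, {"x": 0, "y": 0, "z": 0, "wx": 0, "wy": 0, "wz": 0, "fingers": -0.1}, {"x": 0, "y": 0, "z": 0, "wx": 0, "wy": 0, "wz": 0, "fingers": -0.1}, {"x": 0, "y": 0, "z": 0, "wx": 0, "wy": 0, "wz": 0, "fingers": -0.1}, {"x": 0, "y": 0, "z": 0, "wx": 0, "wy": 0, "wz": 0, "fingers": -0.1}, {"x": 0, "y": 0, "z": 0, "wx": 0, "wy": 0, "wz": 0, "fingers": -0.1}], "force": 50}}

```text
t: 20.65
tool_pos: [0.6113, -0.0778, 0.1604]
tool_rot: [[1.0, 0.031, 0.0], [0.031, -1.0, 0.0], [0.0, -0.0, -1.0]]
force: [-0.3, -0.1, -0.5]
grip_width: 0.0547
```

{"name": "drive_tool", "arguments": {"series": [{"x": 0.005, "y": -0.016, "z": -0.26, "wx": 0, "wy": 0, "wz": 0, "fingers": -0.1}, {"x": 0, "y": 0, "z": -0.26, "wx": 0, "wy": 0, "wz": 0, "fingers": -0.1}, {"x": 0, "y": 0, "z": 0, "wx": 0, "wy": 0, "wz": 0, "fingers": -0.1}, {"x": 0, "y": 0, "z": 0, "wx": 0, "wy": 0, "wz": 0, "fingers": -0.1}, {"x": 0, "y": 0, "z": 0, "wx": 0, "wy": 0, "wz": 0, "fingers": -0.1}], "force": 50}}

```text
t: 21.15
tool_pos: [0.6125, -0.0802, 0.1199]
tool_rot: [[1.0, 0.029, 0.002], [0.029, -1.0, 0.0], [0.002, 0.0, -1.0]]
force: [-0.2, 0.1, -1.4]
grip_width: 0.0542
```

```bash
cat >> h.py <<'E'
def pocket_rel(f,zoff):
    """front edge profile of held part vs pocket"""
    o=manip.observe(); p=np.array(o['tool_pos']); print(p.round(4),np.degrees(np.arctan2(o['tool_rot'][1][0],o['tool_rot'][0][0])).round(2),round(o['grip_width'],4))
    w,m=shot('wrist',f); L=cv2.cvtColor(w,cv2.COLOR_BGR2LAB).astype(float)
    for u in (290,320,350):
        prof=L[210:300,u-4:u+5].mean(1); d=np.abs(np.diff(prof,axis=0)).sum(1); i=np.argsort(-d)[:8]; print(u,sorted([(int(k+210.5),round(d[k],0)) for k in i]))
    e=[p[1]-.0+off+.028 for off in(-.004,-.002,0,.002)]
    for nm,zz in zip(('bot','top'),zoff): print(nm,[proj(m,[p[0]-.001,y,p[2]+zz])[0][1].round(1) for y in e])
    return w,m
E
python3 - <<'E'
from h import *
w,m=pocket_rel('w10.png',(.003,.012))
cv2.imwrite('pics/w10c.png',cv2.resize(w[200:300,200:440],(800,333)))
E
```

```text
[ 0.6125 -0.0802  0.1199] 1.69 0.0542
290 [(243, np.float64(12.0)), (244, np.float64(41.0)), (245, np.float64(34.0)), (249, np.float64(4.0)), (250, np.float64(10.0)), (251, np.float64(15.0)), (252, np.float64(9.0)), (253, np.float64(3.0))]
320 [(243, np.float64(13.0)), (244, np.float64(39.0)), (245, np.float64(35.0)), (250, np.float64(8.0)), (251, np.float64(19.0)), (252, np.float64(6.0)), (253, np.float64(2.0)), (256, np.float64(2.0))]
350 [(243, np.float64(12.0)), (244, np.float64(41.0)), (245, np.float64(33.0)), (250, np.float64(10.0)), (251, np.float64(17.0)), (252, np.float64(7.0)), (253, np.float64(2.0)), (270, np.float64(2.0))]
bot [np.float64(254.2), np.float64(248.6), np.float64(242.9), np.float64(237.1)]
top [np.float64(262.5), np.float64(256.5), np.float64(250.5), np.float64(244.4)]
```

View pics/w10c.png

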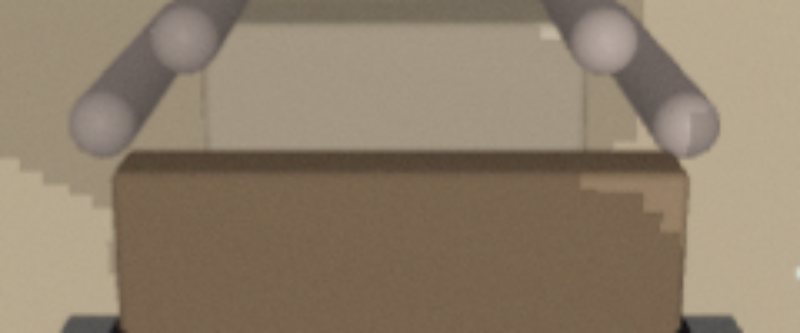

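The tile is held square. The pins are at crop (185,38), (605,38), (102,123) and (688,123), and the tile's front edge is at row 150. The tile is 0.6 mm too far +x and 1.2 mm too far -y.

{"name": "drive_tool", "arguments": {"series": [{"x": -0.008, "y": 0.015, "z": 0, "wx": 0, "wy": 0, "wz": 0, "fingers": -0.1}, {"x": 0, "y": 0, "z": 0, "wx": 0, "wy": 0, "wz": 0, "fingers": -0.1}, {"x": 0, "y": 0, "z": 0, "wx": 0, "wy": 0, "wz": 0, "fingers": -0.1}, {"x": 0, "y": 0, "z": 0, "wx": 0, "wy": 0, "wz": 0, "fingers": -0.1}], "force": 50}}

```text
t: 21.6
tool_pos: [0.611, -0.0793, 0.1189]
tool_rot: [[1.0, 0.029, 0.0], [0.029, -1.0, 0.0], [0.0, -0.0, -1.0]]
force: [-0.7, 0.1, -0.1]
grip_width: 0.0545
```

```bash
python3 - <<'E'
from h import *
w,m=load('w10.png'); b=hit(m,(320,244.7),.1229)[1]
print([round(1000*(hit(m,(320,v),.102)[1]-b),2) for v in (211.4,236.9)], 'want 6,-4')
print(np.round(manip.observe()['tool_pos'],4))
E
```

```text
[np.float64(7.27), np.float64(-2.76)] want 6,-4
[ 0.611  -0.0793  0.1189]
```

{"name": "drive_tool", "arguments": {"series": [{"x": 0.01, "y": 0.005, "z": 0, "wx": 0, "wy": 0, "wz": 0, "fingers": -0.1}, {"x": 0, "y": 0, "z": 0, "wx": 0, "wy": 0, "wz": 0, "fingers": -0.1}, {"x": 0, "y": 0, "z": -0.1, "wx": 0, "wy": 0, "wz": 0, "fingers": -0.1}, {"x": 0, "y": 0, "z": -0.1, "wx": 0, "wy": 0, "wz": 0, "fingers": -0.1}, {"x": 0, "y": 0, "z": -0.1, "wx": 0, "wy": 0, "wz": 0, "fingers": -0.1}, {"x": 0, "y": 0, "z": -0.1, "wx": 0, "wy": 0, "wz": 0, "fingers": -0.1}, {"x": 0, "y": 0, "z": -0.1, "wx": 0, "wy": 0, "wz": 0, "fingers": -0.1}, {"x": 0, "y": 0, "z": -0.1, "wx": 0, "wy": 0, "wz": 0, "fingers": -0.1}, {"x": 0, "y": 0, "z": -0.06, "wx": 0, "wy": 0, "wz": 0, "fingers": -0.1}, {"x": 0, "y": 0, "z": 0, "wx": 0, "wy": 0, "wz": 0, "fingers": -0.1}], "force": 50}}

```text
t: 22.6
tool_pos: [0.6113, -0.0788, 0.065]
tool_rot: [[1.0, 0.029, -0.001], [0.029, -1.0, 0.0], [-0.001, -0.0, -1.0]]
force: [0.7, -0.1, -1.6]
grip_width: 0.0541
```

{"name": "drive_tool", "arguments": {"series": [{"x": 0, "y": 0, "z": 0, "wx": 0, "wy": 0, "wz": 0, "fingers": -0.1}, {"x": 0, "y": 0, "z": 0, "wx": 0, "wy": 0, "wz": 0, "fingers": -0.1}], "force": 50}}

```text
t: 22.8
tool_pos: [0.6122, -0.0789, 0.0664]
tool_rot: [[1.0, 0.029, 0.001], [0.029, -1.0, -0.0], [0.001, 0.0, -1.0]]
force: [-0.6, 0.1, -0.1]
grip_width: 0.0542
```

{"name": "drive_tool", "arguments": {"series": [{"x": 0, "y": 0, "z": -0.05, "wx": 0, "wy": 0, "wz": 0, "fingers": -0.1}, {"x": 0, "y": 0, "z": -0.03, "wx": 0, "wy": 0, "wz": 0, "fingers": -0.1}, {"x": 0, "y": 0, "z": 0, "wx": 0, "wy": 0, "wz": 0, "fingers": -0.1}, {"x": 0, "y": 0, "z": 0, "wx": 0, "wy": 0, "wz": 0, "fingers": -0.1}], "force": 50}}

```text
t: 23.2
tool_pos: [0.6117, -0.0789, 0.0594]
tool_rot: [[1.0, 0.029, -0.0], [0.029, -1.0, 0.0], [-0.0, -0.0, -1.0]]
force: [-0.1, -0.3, 0.7]
grip_width: 0.0544
```

{"name": "drive_tool", "arguments": {"series": [{"x": 0, "y": 0, "z": -0.005, "wx": 0, "wy": 0, "wz": 0, "fingers": -0.1}, {"x": 0, "y": 0, "z": 0, "wx": 0, "wy": 0, "wz": 0, "fingers": 1}, {"x": 0, "y": 0, "z": 0, "wx": 0, "wy": 0, "wz": 0, "fingers": 1}, {"x": 0, "y": 0, "z": 0, "wx": 0, "wy": 0, "wz": 0, "fingers": 1}, {"x": 0, "y": 0, "z": 0, "wx": 0, "wy": 0, "wz": 0, "fingers": 1}, {"x": 0, "y": 0, "z": 0, "wx": 0, "wy": 0, "wz": 0, "fingers": 1}], "force": 50}}

```text
t: 23.8
tool_pos: [0.6119, -0.0789, 0.0592]
tool_rot: [[1.0, 0.029, 0.0], [0.029, -1.0, 0.0], [0.0, -0.0, -1.0]]
force: [-0.5, -0.4, 1.2]
grip_width: 0.0854
```

{"name": "drive_tool", "arguments": {"series": [{"x": 0, "y": 0, "z": 0.2, "wx": 0, "wy": 0, "wz": 0, "fingers": 1}, {"x": 0, "y": 0, "z": 0.4, "wx": 0, "wy": 0, "wz": 0, "fingers": 1}, {"x": 0, "y": 0, "z": 0.5, "wx": 0, "wy": 0, "wz": 0, "fingers": 1}, {"x": 0, "y": 0, "z": 0.5, "wx": 0, "wy": 0, "wz": 0, "fingers": 1}, {"x": 0, "y": 0, "z": 0.35, "wx": 0, "wy": 0, "wz": 0, "fingers": 1}, {"x": 0, "y": 0, "z": 0, "wx": 0, "wy": 0, "wz": 0, "fingers": 1}, {"x": 0, "y": 0, "z": 0, "wx": 0, "wy": 0, "wz": 0, "fingers": 1}], "force": 50}}

```text
t: 24.5
tool_pos: [0.6121, -0.0789, 0.2166]
tool_rot: [[1.0, 0.029, 0.002], [0.029, -1.0, -0.0], [0.002, 0.0, -1.0]]
force: [-1.0, -0.2, -0.4]
grip_width: 0.0855
```

```bash
python3 - <<'E'
from h import *
o=manip.observe(); w,m=shot('wrist','w11.png'); print(np.round(o['tool_pos'],4))
roi=w[150:300,240:400]; hsv=cv2.cvtColor(roi,cv2.COLOR_BGR2HSV)
for P in [(.612,-.0793,.071),(.612,-.045,.04)]:
    u,v=proj(m,P)[0].astype(int); print((u,v),cv2.cvtColor(w,cv2.COLOR_BGR2LAB)[v,u])
L=cv2.cvtColor(w,cv2.COLOR_BGR2LAB).astype(int); u,v=proj(m,(.612,-.0793,.071))[0].astype(int)
M=(np.abs(L-L[v,u]).sum(2)<22).astype(np.uint8)*255; M[:, :240]=0;M[:,400:]=0
M=cv2.morphologyEx(M,cv2.MORPH_OPEN,np.ones((5,5)))
n,lab,st,_=cv2.connectedComponentsWithStats(M); M=(lab==lab[v,u]).astype(np.uint8)
c=max(cv2.findContours(M,0,1)[0],key=cv2.contourArea); P=np.array([hit(m,p[0],.071)[:2]*1000 for p in cv2.convexHull(c)],np.float32); print(cv2.minAreaRect(P),cv2.boundingRect(c))
E
```

```text
[ 0.6121 -0.0789  0.2166]
(np.int64(321), np.int64(224)) [139 133 146]
(np.int64(322), np.int64(170)) [151 129 143]
((609.9618530273438, -85.11856079101562), (55.881866455078125, 42.25050735473633), 1.582004189491272) (278, 203, 81, 60)
```

{"name": "drive_tool", "arguments": {"series": [{"x": -0.248, "y": 0.43, "z": 0, "wx": 0, "wy": 0, "wz": -0.037, "fingers": 1}, {"x": -0.248, "y": 0.43, "z": 0, "wx": 0, "wy": 0, "wz": -0.037, "fingers": 1}, {"x": -0.248, "y": 0.43, "z": 0, "wx": 0, "wy": 0, "wz": 0, "fingers": 1}, {"x": -0.248, "y": 0.43, "z": 0, "wx": 0, "wy": 0, "wz": 0, "fingers": 1}, {"x": -0.248, "y": 0.43, "z": 0, "wx": 0, "wy": 0, "wz": 0, "fingers": 1}, {"x": -0.248, "y": 0.43, "z": 0, "wx": 0, "wy": 0, "wz": 0, "fingers": 1}, {"x": -0.248, "y": 0.43, "z": 0, "wx": 0, "wy": 0, "wz": 0, "fingers": 1}, {"x": 0, "y": 0, "z": 0, "wx": 0, "wy": 0, "wz": 0, "fingers": 1}, {"x": 0, "y": 0, "z": 0, "wx": 0, "wy": 0, "wz": 0, "fingers": 1}, {"x": 0, "y": 0, "z": 0, "wx": 0, "wy": 0, "wz": 0, "fingers": 1}], "force": 50}}

```text
t: 25.55
tool_pos: [0.473, 0.1606, 0.2144]
tool_rot: [[0.996, -0.089, -0.001], [-0.089, -0.996, -0.001], [-0.001, 0.001, -1.0]]
force: [0.2, -1.0, -0.0]
grip_width: 0.0857
```

Tile B is seen in the pocket: width 55.9 mm, lower edge giving y ≈ -0.078, yaw 1.6°. Now tile A.

{"name": "drive_tool", "arguments": {"series": [{"x": 0, "y": 0.02, "z": -0.3, "wx": 0, "wy": 0, "wz": 0, "fingers": 1}, {"x": 0, "y": 0, "z": -0.5, "wx": 0, "wy": 0, "wz": 0, "fingers": 1}, {"x": 0, "y": 0, "z": -0.5, "wx": 0, "wy": 0, "wz": 0, "fingers": 1}, {"x": 0, "y": 0, "z": -0.5, "wx": 0, "wy": 0, "wz": 0, "fingers": 1}, {"x": 0, "y": 0, "z": -0.4, "wx": 0, "wy": 0, "wz": 0, "fingers": 1}, {"x": 0, "y": 0, "z": -0.25, "wx": 0, "wy": 0, "wz": 0, "fingers": 1}, {"x": 0, "y": 0, "z": 0, "wx": 0, "wy": 0, "wz": 0, "fingers": 1}, {"x": 0, "y": 0, "z": 0, "wx": 0, "wy": 0, "wz": 0, "fingers": 1}, {"x": 0, "y": 0, "z": 0, "wx": 0, "wy": 0, "wz": 0, "fingers": 1}], "force": 50}}

```text
t: 26.45
tool_pos: [0.4741, 0.1633, 0.0203]
tool_rot: [[0.996, -0.088, 0.002], [-0.088, -0.996, 0.001], [0.002, -0.001, -1.0]]
force: [-0.9, 0.6, 1.0]
grip_width: 0.0857
```

{"name": "drive_tool", "arguments": {"series": [{"x": 0, "y": -0.012, "z": -0.1, "wx": 0, "wy": 0, "wz": 0, "fingers": 1}, {"x": 0, "y": 0, "z": -0.04, "wx": 0, "wy": 0, "wz": 0, "fingers": 1}, {"x": 0, "y": 0, "z": 0, "wx": 0, "wy": 0, "wz": 0, "fingers": 0}, {"x": 0, "y": 0, "z": 0, "wx": 0, "wy": 0, "wz": 0, "fingers": 0}, {"x": 0, "y": 0, "z": 0, "wx": 0, "wy": 0, "wz": 0, "fingers": 0}, {"x": 0, "y": 0, "z": 0, "wx": 0, "wy": 0, "wz": 0, "fingers": -0.1}, {"x": 0, "y": 0, "z": 0, "wx": 0, "wy": 0, "wz": 0, "fingers": -0.1}, {"x": 0, "y": 0, "z": 0, "wx": 0, "wy": 0, "wz": 0, "fingers": -0.1}, {"x": 0, "y": 0, "z": 0, "wx": 0, "wy": 0, "wz": 0, "fingers": -0.1}], "force": 50}}

```text
t: 27.35
tool_pos: [0.4731, 0.1626, 0.0084]
tool_rot: [[0.996, -0.087, 0.0], [-0.087, -0.996, 0.0], [0.0, -0.0, -1.0]]
force: [-1.4, 0.0, 5.6]
grip_width: 0.0547
```

{"name": "drive_tool", "arguments": {"series": [{"x": 0, "y": 0, "z": 0.1, "wx": 0, "wy": 0, "wz": 0, "fingers": -0.1}, {"x": 0, "y": 0, "z": 0.4, "wx": 0, "wy": 0, "wz": 0, "fingers": -0.1}, {"x": 0, "y": 0, "z": 0.5, "wx": 0, "wy": 0, "wz": 0.037, "fingers": -0.1}, {"x": 0, "y": 0, "z": 0.5, "wx": 0, "wy": 0, "wz": 0.037, "fingers": -0.1}, {"x": 0.034, "y": -0.11, "z": 0.4, "wx": 0, "wy": 0, "wz": 0, "fingers": -0.1}, {"x": 0.25, "y": -0.42, "z": 0, "wx": 0, "wy": 0, "wz": 0, "fingers": -0.1}, {"x": 0.25, "y": -0.42, "z": 0, "wx": 0, "wy": 0, "wz": 0, "fingers": -0.1}, {"x": 0.25, "y": -0.42, "z": 0, "wx": 0, "wy": 0, "wz": 0, "fingers": -0.1}, {"x": 0.25, "y": -0.42, "z": 0, "wx": 0, "wy": 0, "wz": 0, "fingers": -0.1}, {"x": 0.25, "y": -0.42, "z": 0, "wx": 0, "wy": 0, "wz": 0, "fingers": -0.1}], "force": 50}}

```text
t: 28.35
tool_pos: [0.5761, -0.0157, 0.1604]
tool_rot: [[1.0, 0.029, 0.0], [0.029, -1.0, 0.0], [0.0, -0.0, -1.0]]
force: [0.9, 0.8, -0.7]
grip_width: 0.0547
```

{"name": "drive_tool", "arguments": {"series": [{"x": 0.25, "y": -0.42, "z": 0, "wx": 0, "wy": 0, "wz": 0, "fingers": -0.1}, {"x": 0.2, "y": -0.39, "z": 0, "wx": 0, "wy": 0, "wz": 0, "fingers": -0.1}, {"x": 0, "y": 0, "z": 0, "wx": 0, "wy": 0, "wz": 0, "fingers": -0.1}, {"x": 0, "y": 0, "z": 0, "wx": 0, "wy": 0, "wz": 0, "fingers": -0.1}, {"x": 0, "y": 0, "z": 0, "wx": 0, "wy": 0, "wz": 0, "fingers": -0.1}, {"x": 0, "y": 0, "z": 0, "wx": 0, "wy": 0, "wz": 0, "fingers": -0.1}], "force": 50}}

```text
t: 28.95
tool_pos: [0.6112, -0.0773, 0.16]
tool_rot: [[1.0, 0.031, -0.0], [0.031, -1.0, 0.001], [-0.0, -0.001, -1.0]]
force: [-0.0, 0.1, -0.5]
grip_width: 0.0548
```

{"name": "drive_tool", "arguments": {"series": [{"x": 0.007, "y": -0.018, "z": -0.26, "wx": 0, "wy": 0, "wz": 0, "fingers": -0.1}, {"x": 0, "y": 0, "z": -0.25, "wx": 0, "wy": 0, "wz": 0, "fingers": -0.1}, {"x": 0, "y": 0, "z": 0, "wx": 0, "wy": 0, "wz": 0, "fingers": -0.1}, {"x": 0, "y": 0, "z": 0, "wx": 0, "wy": 0, "wz": 0, "fingers": -0.1}, {"x": 0, "y": 0, "z": 0, "wx": 0, "wy": 0, "wz": 0, "fingers": -0.1}, {"x": 0, "y": 0, "z": 0, "wx": 0, "wy": 0, "wz": 0, "fingers": -0.1}], "force": 50}}

```text
t: 29.55
tool_pos: [0.613, -0.0803, 0.1204]
tool_rot: [[1.0, 0.029, 0.002], [0.029, -1.0, -0.0], [0.002, 0.0, -1.0]]
force: [0.4, 1.1, 0.2]
grip_width: 0.0545
```

```bash
python3 - <<'E'
from h import *
w,m=pocket_rel('w12.png',(.0036,.0126))
E
```

```text
[ 0.613  -0.0803  0.1204] 1.68 0.0545
290 [(210, np.float64(19.0)), (211, np.float64(5.0)), (246, np.float64(5.0)), (247, np.float64(15.0)), (248, np.float64(20.0)), (253, np.float64(7.0)), (254, np.float64(15.0)), (255, np.float64(12.0))]
320 [(210, np.float64(19.0)), (211, np.float64(5.0)), (247, np.float64(10.0)), (248, np.float64(23.0)), (249, np.float64(7.0)), (254, np.float64(10.0)), (255, np.float64(16.0)), (256, np.float64(6.0))]
350 [(210, np.float64(18.0)), (211, np.float64(3.0)), (247, np.float64(4.0)), (248, np.float64(16.0)), (249, np.float64(22.0)), (254, np.float64(6.0)), (255, np.float64(15.0)), (256, np.float64(10.0))]
bot [np.float64(254.8), np.float64(249.1), np.float64(243.4), np.float64(237.6)]
top [np.float64(263.1), np.float64(257.1), np.float64(251.0), np.float64(244.9)]
```

{"name": "drive_tool", "arguments": {"series": [{"x": -0.013, "y": 0.031, "z": 0, "wx": 0, "wy": 0, "wz": 0.005, "fingers": -0.1}, {"x": 0, "y": 0, "z": 0, "wx": 0, "wy": 0, "wz": 0, "fingers": -0.1}, {"x": 0, "y": 0, "z": 0, "wx": 0, "wy": 0, "wz": 0, "fingers": -0.1}, {"x": 0, "y": 0, "z": 0, "wx": 0, "wy": 0, "wz": 0, "fingers": -0.1}, {"x": 0, "y": 0, "z": 0, "wx": 0, "wy": 0, "wz": 0, "fingers": -0.1}], "force": 50}}

```text
t: 30.1
tool_pos: [0.6112, -0.0781, 0.1191]
tool_rot: [[0.999, 0.037, -0.0], [0.037, -0.999, -0.0], [-0.0, 0.0, -1.0]]
force: [0.0, -0.5, -0.0]
grip_width: 0.0546
```

{"name": "drive_tool", "arguments": {"series": [{"x": 0.008, "y": 0.004, "z": 0, "wx": 0, "wy": 0, "wz": 0, "fingers": -0.1}, {"x": 0, "y": 0, "z": 0, "wx": 0, "wy": 0, "wz": 0, "fingers": -0.1}, {"x": 0, "y": 0, "z": -0.1, "wx": 0, "wy": 0, "wz": 0, "fingers": -0.1}, {"x": 0, "y": 0, "z": -0.1, "wx": 0, "wy": 0, "wz": 0, "fingers": -0.1}, {"x": 0, "y": 0, "z": -0.1, "wx": 0, "wy": 0, "wz": 0, "fingers": -0.1}, {"x": 0, "y": 0, "z": -0.1, "wx": 0, "wy": 0, "wz": 0, "fingers": -0.1}, {"x": 0, "y": 0, "z": -0.1, "wx": 0, "wy": 0, "wz": 0, "fingers": -0.1}, {"x": 0, "y": 0, "z": -0.06, "wx": 0, "wy": 0, "wz": 0, "fingers": -0.1}, {"x": 0, "y": 0, "z": 0, "wx": 0, "wy": 0, "wz": 0, "fingers": -0.1}, {"x": 0, "y": 0, "z": 0, "wx": 0, "wy": 0, "wz": 0, "fingers": -0.1}], "force": 50}}

```text
t: 31.1
tool_pos: [0.6119, -0.0777, 0.0744]
tool_rot: [[0.999, 0.037, 0.0], [0.037, -0.999, 0.0], [0.0, -0.0, -1.0]]
force: [-1.3, -0.4, -2.1]
grip_width: 0.0546
```

{"name": "drive_tool", "arguments": {"series": [{"x": 0, "y": 0, "z": -0.03, "wx": 0, "wy": 0, "wz": 0, "fingers": -0.1}, {"x": 0, "y": 0, "z": 0, "wx": 0, "wy": 0, "wz": 0, "fingers": -0.1}, {"x": 0, "y": 0, "z": 0, "wx": 0, "wy": 0, "wz": 0, "fingers": -0.1}, {"x": 0, "y": 0, "z": 0, "wx": 0, "wy": 0, "wz": 0, "fingers": -0.1}], "force": 50}}

```text
t: 31.5
tool_pos: [0.6119, -0.0777, 0.0721]
tool_rot: [[0.999, 0.037, 0.0], [0.037, -0.999, 0.0], [0.0, 0.0, -1.0]]
force: [-0.1, -0.1, -0.2]
grip_width: 0.0542
```

{"name": "drive_tool", "arguments": {"series": [{"x": 0, "y": 0, "z": -0.04, "wx": 0, "wy": 0, "wz": 0, "fingers": -0.1}, {"x": 0, "y": 0, "z": -0.013, "wx": 0, "wy": 0, "wz": 0, "fingers": -0.1}, {"x": 0, "y": 0, "z": 0, "wx": 0, "wy": 0, "wz": 0, "fingers": -0.1}, {"x": 0, "y": 0, "z": 0, "wx": 0, "wy": 0, "wz": 0, "fingers": -0.1}], "force": 50}}

```text
t: 31.9
tool_pos: [0.6118, -0.0777, 0.0676]
tool_rot: [[0.999, 0.037, -0.0], [0.037, -0.999, 0.0], [-0.0, -0.0, -1.0]]
force: [-0.2, 0.2, -0.4]
grip_width: 0.0545
```

{"name": "drive_tool", "arguments": {"series": [{"x": 0, "y": 0, "z": -0.005, "wx": 0, "wy": 0, "wz": 0, "fingers": -0.1}, {"x": 0, "y": 0, "z": 0, "wx": 0, "wy": 0, "wz": 0, "fingers": -0.1}], "force": 50}}

```text
t: 32.1
tool_pos: [0.6119, -0.0777, 0.0674]
tool_rot: [[0.999, 0.037, 0.0], [0.037, -0.999, 0.0], [0.0, -0.0, -1.0]]
force: [-0.8, 0.2, 0.5]
grip_width: 0.0549
```

Release, rise, and shift toward the disc while checking the pocket on the way.

{"name": "drive_tool", "arguments": {"series": [{"x": 0, "y": 0, "z": 0, "wx": 0, "wy": 0, "wz": 0, "fingers": 1}, {"x": 0, "y": 0, "z": 0, "wx": 0, "wy": 0, "wz": 0, "fingers": 1}, {"x": 0, "y": 0, "z": 0, "wx": 0, "wy": 0, "wz": 0, "fingers": 1}, {"x": 0, "y": 0, "z": 0, "wx": 0, "wy": 0, "wz": 0, "fingers": 1}, {"x": 0, "y": 0, "z": 0.2, "wx": 0, "wy": 0, "wz": 0, "fingers": 1}, {"x": 0, "y": 0, "z": 0.4, "wx": 0, "wy": 0, "wz": 0, "fingers": 1}, {"x": 0, "y": 0, "z": 0.5, "wx": 0, "wy": 0, "wz": 0, "fingers": 1}, {"x": 0, "y": 0, "z": 0.5, "wx": 0, "wy": 0, "wz": 0, "fingers": 1}, {"x": 0, "y": 0, "z": 0.3, "wx": 0, "wy": 0, "wz": 0, "fingers": 1}, {"x": 0, "y": 0, "z": 0, "wx": 0, "wy": 0, "wz": 0, "fingers": 1}], "force": 50}}

```text
t: 33.1
tool_pos: [0.6145, -0.0778, 0.2252]
tool_rot: [[0.999, 0.037, 0.009], [0.037, -0.999, -0.0], [0.009, 0.001, -1.0]]
force: [1.7, 0.4, 0.2]
grip_width: 0.0854
```

```bash
python3 - <<'E'
from h import *
o=manip.observe(); w,m=shot('wrist','w13.png'); print(np.round(o['tool_pos'],4))
g=cv2.cvtColor(w,cv2.COLOR_BGR2HSV)
M=cv2.inRange(g,(95,70,30),(125,255,255));M[300:]=0;M[:,200:]=0
c=max(cv2.findContours(M,0,1)[0],key=cv2.contourArea);print('cup bbox',cv2.boundingRect(c))
M=cv2.inRange(g,(4,75,40),(14,255,255)); M[:150]=0;M[310:]=0;M[:,250:395]*=1;M[:,:250]=0;M[:,395:]=0
M=cv2.morphologyEx(M,cv2.MORPH_OPEN,np.ones((5,5)))
print(g[230,322])
for c in cv2.findContours(M,0,1)[0]:
  if cv2.contourArea(c)>800:
    P=np.array([hit(m,p[0],.080)[:2]*1000 for p in cv2.convexHull(c)],np.float32); print(cv2.minAreaRect(P),cv2.boundingRect(c))
s,ms=shot('scene','sc2.png')
g=cv2.cvtColor(s,cv2.COLOR_BGR2HSV); M=cv2.inRange(g,(0,0,10),(179,80,90)); k=np.zeros_like(M);k[180:240,420:480]=M[180:240,420:480]
c=max(cv2.findContours(k,0,1)[0],key=cv2.contourArea);x=cv2.boundingRect(c);print('disc scene',x,hit(ms,(x[0]+x[2]/2,x[1]+x[3]/2-2),.024))
s0,_=load('scene0.png'); print('diff disc area',np.abs(s[180:240,420:490].astype(int)-s0[180:240,420:490]).mean())
E
```

```text
[ 0.6145 -0.0778  0.2252]
cup bbox (32, 185, 94, 71)
[ 16  81 148]
disc scene (441, 195, 22, 19) [0.46488807 0.36118993 0.024     ]
diff disc area 6.745396825396825
```

```bash
python3 - <<'E'
from h import *
w,m=load('w13.png')
u0,v0=proj(m,(.611,-.0793,.080))[0].astype(int)
L=cv2.cvtColor(w,cv2.COLOR_BGR2LAB).astype(int)
print('center',(u0,v0),'u-profile', [(u,L[v0,u].tolist()) for u in range(u0-60,u0+61,8)])
d=np.abs(np.diff(cv2.GaussianBlur(L.astype(np.float32),(3,3),0)[:,u0-6:u0+7].mean(1),axis=0)).sum(1)
print([(v,round(float(d[v]))) for v in range(v0-70,v0+70) if d[v]>4])
d=np.abs(np.diff(cv2.GaussianBlur(L.astype(np.float32),(3,3),0)[v0-6:v0+7].mean(0),axis=0)).sum(1)
print([(v,round(float(d[v]))) for v in range(u0-70,u0+70) if d[v]>4])
for zz in(.080,.071): print(zz,proj(m,[(.611,-.0793+.028,zz),(.611,-.0793-.028,zz),(.611-.028,-.0793,zz),(.611+.028,-.0793,zz)]).round(1).tolist())
E
```

```text
center (np.int64(314), np.int64(226)) u-profile [(254, [177, 129, 142]), (262, [179, 129, 142]), (270, [175, 130, 142]), (278, [138, 133, 144]), (286, [139, 133, 145]), (294, [135, 133, 146]), (302, [137, 133, 144]), (310, [137, 134, 144]), (318, [137, 131, 146]), (326, [140, 131, 146]), (334, [139, 132, 146]), (342, [138, 132, 146]), (350, [140, 133, 145]), (358, [178, 129, 143]), (366, [182, 129, 142]), (374, [181, 129, 143])]
[(175, 5), (176, 9), (177, 7), (178, 10), (179, 10), (182, 13), (183, 18), (184, 4), (185, 13), (186, 15), (187, 7), (205, 10), (206, 11), (207, 4), (262, 15), (263, 39), (264, 36), (265, 13)]
[(269, 6), (270, 10), (271, 13), (272, 15), (273, 10), (274, 4), (275, 4), (352, 6), (353, 17), (354, 16), (355, 6)]
0.08 [[316.2, 186.0], [313.5, 264.9], [274.2, 225.1], [355.3, 227.8]]
0.071 [[316.2, 184.2], [313.6, 261.0], [275.4, 222.2], [354.2, 224.8]]
```

The second tile's edges (rows 186 and 263.6) match the expected 186 and 264.9, so it is centred within 1 mm. Now the disc at (0.461, 0.360).

{"name": "drive_tool", "arguments": {"series": [{"x": -0.17, "y": 0.5, "z": 0, "wx": 0, "wy": 0, "wz": 0, "fingers": 1}, {"x": -0.17, "y": 0.5, "z": 0, "wx": 0, "wy": 0, "wz": 0, "fingers": 1}, {"x": -0.17, "y": 0.5, "z": 0, "wx": 0, "wy": 0, "wz": 0, "fingers": 1}, {"x": -0.17, "y": 0.5, "z": 0, "wx": 0, "wy": 0, "wz": 0, "fingers": 1}, {"x": -0.17, "y": 0.5, "z": 0, "wx": 0, "wy": 0, "wz": 0, "fingers": 1}, {"x": -0.17, "y": 0.5, "z": 0, "wx": 0, "wy": 0, "wz": 0, "fingers": 1}, {"x": -0.17, "y": 0.5, "z": 0, "wx": 0, "wy": 0, "wz": 0, "fingers": 1}, {"x": -0.17, "y": 0.5, "z": 0, "wx": 0, "wy": 0, "wz": 0, "fingers": 1}, {"x": -0.17, "y": 0.5, "z": 0, "wx": 0, "wy": 0, "wz": 0, "fingers": 1}, {"x": -0.17, "y": 0.5, "z": 0, "wx": 0, "wy": 0, "wz": 0, "fingers": 1}], "force": 50}}

```text
t: 34.2
tool_pos: [0.4743, 0.3231, 0.218]
tool_rot: [[0.999, 0.037, -0.002], [0.037, -0.999, -0.002], [-0.002, 0.002, -1.0]]
force: [0.2, 0.3, -0.3]
grip_width: 0.0856
```

{"name": "drive_tool", "arguments": {"series": [{"x": -0.17, "y": 0.475, "z": 0, "wx": 0, "wy": 0, "wz": 0, "fingers": 1}, {"x": 0, "y": 0, "z": 0, "wx": 0, "wy": 0, "wz": 0, "fingers": 1}, {"x": 0, "y": 0, "z": 0, "wx": 0, "wy": 0, "wz": 0, "fingers": 1}, {"x": 0, "y": 0, "z": 0, "wx": 0, "wy": 0, "wz": 0, "fingers": 1}], "force": 50}}

```text
t: 34.6
tool_pos: [0.4625, 0.3586, 0.2183]
tool_rot: [[0.999, 0.035, -0.001], [0.035, -0.999, -0.002], [-0.001, 0.002, -1.0]]
force: [0.2, -0.0, 1.0]
grip_width: 0.0854
```

```bash
python3 - <<'E'
from h import *
o=manip.observe(); w,m=shot('wrist','w14.png'); print(np.round(o['tool_pos'],4))
u0,v0=proj(m,(.461,.360,.024))[0].astype(int); print(u0,v0)
S=cv2.cvtColor(w,cv2.COLOR_BGR2HSV); print(S[v0,u0],S[v0-60,u0])
M=(S[...,1]<60).astype(np.uint8); M[:v0-60]=0;M[v0+60:]=0;M[:,:u0-60]=0;M[:,u0+60:]=0; M=cv2.morphologyEx(M,cv2.MORPH_OPEN,np.ones((5,5)))
for c in cv2.findContours(M,0,1)[0]:
  if cv2.contourArea(c)>1500:
    (u,v),r=cv2.minEnclosingCircle(c); P=np.array([hit(m,p[0],.024)[:2]*1000 for p in c],np.float32); print('disc',(u,v,r),cv2.contourArea(c),cv2.minEnclosingCircle(P),cv2.boundingRect(c))
print('orange',hit(m,(76,177),.012) )
E
```

```text
[0.4625 0.3586 0.2183]
320 208
[11 25 82] [ 19  76 207]
disc (319.0962219238281, 207.4975128173828, 34.20164108276367) 3525.0 ((460.130126953125, 360.334716796875), 27.70451545715332) (286, 174, 67, 68)
orange [0.25832205 0.37761506 0.012     ]
```

{"name": "drive_tool", "arguments": {"series": [{"x": -0.015, "y": 0.02, "z": -0.3, "wx": 0, "wy": 0, "wz": 0, "fingers": 1}, {"x": 0, "y": 0, "z": -0.4, "wx": 0, "wy": 0, "wz": 0, "fingers": 1}, {"x": 0, "y": 0, "z": -0.4, "wx": 0, "wy": 0, "wz": 0, "fingers": 1}, {"x": 0, "y": 0, "z": -0.4, "wx": 0, "wy": 0, "wz": 0, "fingers": 1}, {"x": 0, "y": 0, "z": -0.4, "wx": 0, "wy": 0, "wz": 0, "fingers": 1}, {"x": 0, "y": 0, "z": -0.3, "wx": 0, "wy": 0, "wz": 0, "fingers": 1}, {"x": 0, "y": 0, "z": -0.25, "wx": 0, "wy": 0, "wz": 0, "fingers": 1}, {"x": 0, "y": 0, "z": 0, "wx": 0, "wy": 0, "wz": 0, "fingers": 1}, {"x": 0, "y": 0, "z": 0, "wx": 0, "wy": 0, "wz": 0, "fingers": 1}, {"x": 0, "y": 0, "z": 0, "wx": 0, "wy": 0, "wz": 0, "fingers": 1}], "force": 50}}

```text
t: 35.65
tool_pos: [0.4621, 0.362, 0.0246]
tool_rot: [[0.999, 0.036, 0.002], [0.036, -0.999, 0.001], [0.002, -0.001, -1.0]]
force: [-1.2, -0.0, 0.4]
grip_width: 0.0855
```

{"name": "drive_tool", "arguments": {"series": [{"x": 0, "y": -0.02, "z": -0.12, "wx": 0, "wy": 0, "wz": 0, "fingers": 1}, {"x": 0, "y": 0, "z": -0.06, "wx": 0, "wy": 0, "wz": 0, "fingers": 1}, {"x": 0, "y": 0, "z": 0, "wx": 0, "wy": 0, "wz": 0, "fingers": 1}, {"x": 0, "y": 0, "z": 0, "wx": 0, "wy": 0, "wz": 0, "fingers": 0}, {"x": 0, "y": 0, "z": 0, "wx": 0, "wy": 0, "wz": 0, "fingers": 0}, {"x": 0, "y": 0, "z": 0, "wx": 0, "wy": 0, "wz": 0, "fingers": 0}, {"x": 0, "y": 0, "z": 0, "wx": 0, "wy": 0, "wz": 0, "fingers": -0.1}, {"x": 0, "y": 0, "z": 0, "wx": 0, "wy": 0, "wz": 0, "fingers": -0.1}, {"x": 0, "y": 0, "z": 0, "wx": 0, "wy": 0, "wz": 0, "fingers": -0.1}], "force": 50}}

```text
t: 36.55
tool_pos: [0.4612, 0.3606, 0.0096]
tool_rot: [[0.999, 0.037, 0.001], [0.037, -0.999, 0.0], [0.001, -0.0, -1.0]]
force: [-0.9, -1.8, 5.1]
grip_width: 0.0538
```

{"name": "drive_tool", "arguments": {"series": [{"x": 0, "y": 0, "z": 0.1, "wx": 0, "wy": 0, "wz": 0, "fingers": -0.1}, {"x": 0, "y": 0, "z": 0.44, "wx": 0, "wy": 0, "wz": 0, "fingers": -0.1}, {"x": 0, "y": 0, "z": 0.5, "wx": 0, "wy": 0, "wz": 0, "fingers": -0.1}, {"x": 0, "y": 0, "z": 0.5, "wx": 0, "wy": 0, "wz": 0, "fingers": -0.1}, {"x": 0.084, "y": -0.24, "z": 0.4, "wx": 0, "wy": 0, "wz": 0, "fingers": -0.1}, {"x": 0.18, "y": -0.5, "z": 0, "wx": 0, "wy": 0, "wz": 0, "fingers": -0.1}, {"x": 0.18, "y": -0.5, "z": 0, "wx": 0, "wy": 0, "wz": 0, "fingers": -0.1}, {"x": 0.18, "y": -0.5, "z": 0, "wx": 0, "wy": 0, "wz": 0, "fingers": -0.1}, {"x": 0.18, "y": -0.5, "z": 0, "wx": 0, "wy": 0, "wz": 0, "fingers": -0.1}, {"x": 0.18, "y": -0.5, "z": 0, "wx": 0, "wy": 0, "wz": 0, "fingers": -0.1}], "force": 50}}

```text
t: 37.55
tool_pos: [0.5401, 0.1395, 0.1647]
tool_rot: [[0.999, 0.037, 0.001], [0.037, -0.999, 0.0], [0.001, -0.0, -1.0]]
force: [1.1, -0.3, 0.0]
grip_width: 0.0542
```

{"name": "drive_tool", "arguments": {"series": [{"x": 0.18, "y": -0.5, "z": 0, "wx": 0, "wy": 0, "wz": 0, "fingers": -0.1}, {"x": 0.18, "y": -0.5, "z": 0, "wx": 0, "wy": 0, "wz": 0, "fingers": -0.1}, {"x": 0.18, "y": -0.5, "z": 0, "wx": 0, "wy": 0, "wz": 0, "fingers": -0.1}, {"x": 0.18, "y": -0.5, "z": 0, "wx": 0, "wy": 0, "wz": 0, "fingers": -0.1}, {"x": 0.18, "y": -0.5, "z": 0, "wx": 0, "wy": 0, "wz": 0, "fingers": -0.1}, {"x": 0, "y": -0.25, "z": 0, "wx": 0, "wy": 0, "wz": 0, "fingers": -0.1}, {"x": 0, "y": 0, "z": 0, "wx": 0, "wy": 0, "wz": 0, "fingers": -0.1}, {"x": 0, "y": 0, "z": 0, "wx": 0, "wy": 0, "wz": 0, "fingers": -0.1}, {"x": 0, "y": 0, "z": 0, "wx": 0, "wy": 0, "wz": 0, "fingers": -0.1}], "force": 50}}

```text
t: 38.45
tool_pos: [0.6116, -0.0767, 0.1643]
tool_rot: [[0.999, 0.039, 0.0], [0.039, -0.999, 0.001], [0.0, -0.001, -1.0]]
force: [0.1, 0.5, -0.7]
grip_width: 0.0541
```

{"name": "drive_tool", "arguments": {"series": [{"x": 0, "y": -0.025, "z": -0.25, "wx": 0, "wy": 0, "wz": -0.004, "fingers": -0.1}, {"x": 0, "y": 0, "z": -0.24, "wx": 0, "wy": 0, "wz": 0, "fingers": -0.1}, {"x": 0, "y": 0, "z": 0, "wx": 0, "wy": 0, "wz": 0, "fingers": -0.1}, {"x": 0, "y": 0, "z": 0, "wx": 0, "wy": 0, "wz": 0, "fingers": -0.1}, {"x": 0, "y": 0, "z": 0, "wx": 0, "wy": 0, "wz": 0, "fingers": -0.1}, {"x": 0, "y": 0, "z": 0, "wx": 0, "wy": 0, "wz": 0, "fingers": -0.1}], "force": 50}}

```text
t: 39.05
tool_pos: [0.6125, -0.0805, 0.1261]
tool_rot: [[1.0, 0.031, 0.002], [0.031, -1.0, -0.0], [0.002, 0.0, -1.0]]
force: [-0.4, -0.8, -0.7]
grip_width: 0.0538
```

```bash
python3 - <<'E'
from h import *
w,m=pocket_rel('w15.png',(.0024,.0144))
cv2.imwrite('pics/w15c.png',cv2.resize(w[190:400,200:440],(686,600)))
E
```

```text
[ 0.6125 -0.0805  0.1261] 1.78 0.0538
290 [(210, np.float64(19.0)), (211, np.float64(9.0)), (249, np.float64(7.0)), (250, np.float64(25.0)), (251, np.float64(32.0)), (252, np.float64(22.0)), (259, np.float64(6.0)), (260, np.float64(10.0))]
320 [(210, np.float64(16.0)), (211, np.float64(16.0)), (244, np.float64(5.0)), (245, np.float64(28.0)), (246, np.float64(54.0)), (254, np.float64(7.0)), (255, np.float64(16.0)), (256, np.float64(11.0))]
350 [(210, np.float64(13.0)), (211, np.float64(18.0)), (250, np.float64(18.0)), (251, np.float64(25.0)), (252, np.float64(22.0)), (253, np.float64(18.0)), (260, np.float64(8.0)), (261, np.float64(8.0))]
bot [np.float64(253.7), np.float64(248.1), np.float64(242.4), np.float64(236.7)]
top [np.float64(264.8), np.float64(258.8), np.float64(252.7), np.float64(246.5)]
```

View pics/w15c.png

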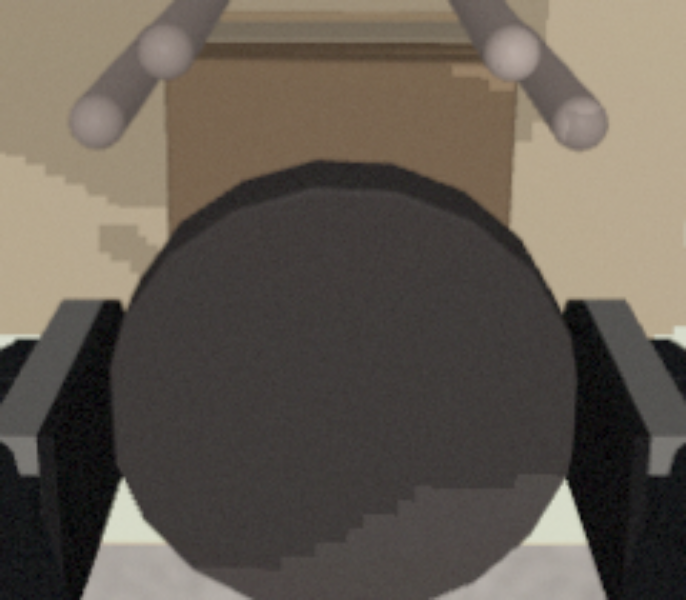

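The dark disc is held level and centred in the jaws. Pins are at crop (165,50), (512,50), (97,122) and (580,122). It needs about +2.2 mm in y and -0.6 mm in x.

{"name": "drive_tool", "arguments": {"series": [{"x": -0.006, "y": 0.027, "z": 0, "wx": 0, "wy": 0, "wz": 0, "fingers": -0.1}, {"x": 0, "y": 0, "z": 0, "wx": 0, "wy": 0, "wz": 0, "fingers": -0.1}, {"x": 0, "y": 0, "z": 0, "wx": 0, "wy": 0, "wz": 0, "fingers": -0.1}, {"x": 0, "y": 0, "z": 0, "wx": 0, "wy": 0, "wz": 0, "fingers": -0.1}, {"x": 0, "y": 0, "z": 0, "wx": 0, "wy": 0, "wz": 0, "fingers": -0.1}], "force": 50}}

```text
t: 39.6
tool_pos: [0.6113, -0.0788, 0.1249]
tool_rot: [[1.0, 0.031, -0.0], [0.031, -1.0, -0.0], [-0.0, 0.0, -1.0]]
force: [0.2, -0.4, -0.4]
grip_width: 0.054
```

{"name": "drive_tool", "arguments": {"series": [{"x": 0.006, "y": 0.006, "z": 0, "wx": 0, "wy": 0, "wz": 0, "fingers": -0.1}, {"x": 0, "y": 0, "z": 0, "wx": 0, "wy": 0, "wz": 0, "fingers": -0.1}, {"x": 0, "y": 0, "z": -0.1, "wx": 0, "wy": 0, "wz": 0, "fingers": -0.1}, {"x": 0, "y": 0, "z": -0.1, "wx": 0, "wy": 0, "wz": 0, "fingers": -0.1}, {"x": 0, "y": 0, "z": -0.1, "wx": 0, "wy": 0, "wz": 0, "fingers": -0.1}, {"x": 0, "y": 0, "z": -0.1, "wx": 0, "wy": 0, "wz": 0, "fingers": -0.1}, {"x": 0, "y": 0, "z": -0.1, "wx": 0, "wy": 0, "wz": 0, "fingers": -0.1}, {"x": 0, "y": 0, "z": 0, "wx": 0, "wy": 0, "wz": 0, "fingers": -0.1}, {"x": 0, "y": 0, "z": 0, "wx": 0, "wy": 0, "wz": 0, "fingers": -0.1}, {"x": 0, "y": 0, "z": 0, "wx": 0, "wy": 0, "wz": 0, "fingers": -0.1}], "force": 50}}

```text
t: 40.6
tool_pos: [0.6121, -0.0783, 0.0852]
tool_rot: [[1.0, 0.031, 0.001], [0.031, -1.0, -0.0], [0.001, 0.0, -1.0]]
force: [-0.3, 1.2, -0.8]
grip_width: 0.0536
```

{"name": "drive_tool", "arguments": {"series": [{"x": 0, "y": 0, "z": -0.05, "wx": 0, "wy": 0, "wz": 0, "fingers": -0.1}, {"x": 0, "y": 0, "z": -0.035, "wx": 0, "wy": 0, "wz": 0, "fingers": -0.1}, {"x": 0, "y": 0, "z": 0, "wx": 0, "wy": 0, "wz": 0, "fingers": -0.1}, {"x": 0, "y": 0, "z": 0, "wx": 0, "wy": 0, "wz": 0, "fingers": -0.1}, {"x": 0, "y": 0, "z": 0, "wx": 0, "wy": 0, "wz": 0, "fingers": -0.1}], "force": 50}}

```text
t: 41.1
tool_pos: [0.6117, -0.0782, 0.0781]
tool_rot: [[1.0, 0.031, -0.0], [0.031, -1.0, 0.0], [-0.0, -0.0, -1.0]]
force: [0.3, -0.4, -0.3]
grip_width: 0.0537
```

{"name": "drive_tool", "arguments": {"series": [{"x": 0, "y": 0, "z": -0.008, "wx": 0, "wy": 0, "wz": 0, "fingers": -0.1}, {"x": 0, "y": 0, "z": 0, "wx": 0, "wy": 0, "wz": 0, "fingers": -0.1}, {"x": 0, "y": 0, "z": 0, "wx": 0, "wy": 0, "wz": 0, "fingers": -0.1}], "force": 50}}

```text
t: 41.4
tool_pos: [0.6118, -0.0782, 0.0777]
tool_rot: [[1.0, 0.031, 0.0], [0.031, -1.0, -0.0], [0.0, 0.0, -1.0]]
force: [-0.4, -0.1, 1.8]
grip_width: 0.0536
```

Contact. Release and rise, then check the stack.

{"name": "drive_tool", "arguments": {"series": [{"x": 0, "y": 0, "z": 0, "wx": 0, "wy": 0, "wz": 0, "fingers": 1}, {"x": 0, "y": 0, "z": 0, "wx": 0, "wy": 0, "wz": 0, "fingers": 1}, {"x": 0, "y": 0, "z": 0, "wx": 0, "wy": 0, "wz": 0, "fingers": 1}, {"x": 0, "y": 0, "z": 0, "wx": 0, "wy": 0, "wz": 0, "fingers": 1}, {"x": 0, "y": 0, "z": 0.2, "wx": 0, "wy": 0, "wz": 0, "fingers": 1}, {"x": 0, "y": 0, "z": 0.4, "wx": 0, "wy": 0, "wz": 0, "fingers": 1}, {"x": 0, "y": 0, "z": 0.5, "wx": 0, "wy": 0, "wz": 0, "fingers": 1}, {"x": 0, "y": 0, "z": 0.5, "wx": 0, "wy": 0, "wz": 0, "fingers": 1}, {"x": 0, "y": 0, "z": 0.2, "wx": 0, "wy": 0, "wz": 0, "fingers": 1}, {"x": 0, "y": 0, "z": 0, "wx": 0, "wy": 0, "wz": 0, "fingers": 1}], "force": 50}}

```text
t: 42.4
tool_pos: [0.6138, -0.0783, 0.2262]
tool_rot: [[1.0, 0.03, 0.007], [0.03, -1.0, -0.0], [0.007, 0.001, -1.0]]
force: [-0.1, -0.1, 0.0]
grip_width: 0.0851
```

{"name": "drive_tool", "arguments": {"series": [{"x": 0, "y": 0, "z": 0, "wx": 0, "wy": 0, "wz": 0, "fingers": 1}, {"x": 0, "y": 0, "z": 0, "wx": 0, "wy": 0, "wz": 0, "fingers": 1}, {"x": 0, "y": 0, "z": 0, "wx": 0, "wy": 0, "wz": 0, "fingers": 1}], "force": 50}}

```text
t: 42.7
tool_pos: [0.6109, -0.0782, 0.2201]
tool_rot: [[1.0, 0.031, -0.003], [0.031, -1.0, 0.0], [-0.003, -0.0, -1.0]]
force: [0.8, 0.1, 0.5]
grip_width: 0.0853
```

```bash
python3 - <<'E'
from h import *
o=manip.observe(); w,m=shot('wrist','w16.png'); print(np.round(o['tool_pos'],4))
S=cv2.cvtColor(w,cv2.COLOR_BGR2HSV); M=((S[...,2]<110)&(S[...,1]<70)).astype(np.uint8); u0,v0=proj(m,(.611,-.0793,.092))[0].astype(int)
M[:v0-55]=0;M[v0+55:]=0;M[:,:u0-50]=0;M[:,u0+50:]=0;M=cv2.morphologyEx(M,cv2.MORPH_OPEN,np.ones((9,9)))
for c in cv2.findContours(M,0,1)[0]:
  if cv2.contourArea(c)>1500:
    P=np.array([hit(m,p[0],.092)[:2]*1000 for p in c],np.float32); print('disc',cv2.minEnclosingCircle(P),cv2.boundingRect(c),(u0,v0))
M=cv2.inRange(S,(95,70,30),(125,255,255));M[300:]=0;M[:,200:]=0
c=max(cv2.findContours(M,0,1)[0],key=cv2.contourArea);print('cup bbox',cv2.boundingRect(c))
# vent / knob from scene + side
for f,n,box in (('sc3.png','scene',(140,240,200,300)),('sd3.png','side',(340,170,390,215))):
    s,ms=shot(n,f); x0,y0,x1,y1=box; h=cv2.cvtColor(s,cv2.COLOR_BGR2HSV); k=(h[y0:y1,x0:x1,2]<45).astype(np.uint8)
    c=max(cv2.findContours(k,0,1)[0],key=cv2.contourArea); b=cv2.boundingRect(c); uv=(b[0]+b[2]/2+x0,b[1]+b[3]/2+y0); print(n,b,uv,hit(ms,uv,.07).round(4))
    np.save('pics/ray_'+n,np.array(ray(ms,uv)))
a=np.load('pics/ray_scene.npy');b=np.load('pics/ray_side.npy')
A=np.stack([a[1],-b[1]],1);t=np.linalg.lstsq(A,b[0]-a[0],rcond=None)[0];print('tri',a[0]+t[0]*a[1],b[0]+t[1]*b[1])
E
```

```text
[ 0.6109 -0.0782  0.2201]
disc ((610.6043090820312, -78.0146484375), 28.114877700805664) (280, 188, 84, 83) (np.int64(322), np.int64(232))
cup bbox (37, 186, 95, 73)
scene (20, 17, 14, 13) (167.0, 263.5) [ 0.5089 -0.3416  0.07  ]
side (21, 18, 9, 10) (365.5, 193.0) [ 0.5021 -0.3428  0.07  ]
tri [ 0.50625829 -0.34206942  0.0661684 ] [ 0.50251882 -0.34451991  0.0690858 ]
```

The disc is on the stack at (0.6106, -0.078), radius 28.1 mm as given. The cup bounding box is unchanged. The knob is at about (0.505, -0.343). I turn the tool 90° and go above it.

{"name": "drive_tool", "arguments": {"series": [{"x": -0.12, "y": -0.3, "z": 0, "wx": 0, "wy": 0, "wz": 0.089, "fingers": 1}, {"x": -0.12, "y": -0.3, "z": 0, "wx": 0, "wy": 0, "wz": 0.089, "fingers": 1}, {"x": -0.12, "y": -0.3, "z": 0, "wx": 0, "wy": 0, "wz": 0.089, "fingers": 1}, {"x": -0.12, "y": -0.3, "z": 0, "wx": 0, "wy": 0, "wz": 0.089, "fingers": 1}, {"x": -0.12, "y": -0.3, "z": 0, "wx": 0, "wy": 0, "wz": 0.089, "fingers": 1}, {"x": -0.12, "y": -0.3, "z": 0, "wx": 0, "wy": 0, "wz": 0.089, "fingers": 1}, {"x": -0.12, "y": -0.3, "z": 0, "wx": 0, "wy": 0, "wz": 0.089, "fingers": 1}, {"x": -0.12, "y": -0.3, "z": 0, "wx": 0, "wy": 0, "wz": 0.089, "fingers": 1}, {"x": -0.12, "y": -0.3, "z": 0, "wx": 0, "wy": 0, "wz": 0.089, "fingers": 1}, {"x": -0.12, "y": -0.3, "z": 0, "wx": 0, "wy": 0, "wz": 0.089, "fingers": 1}], "force": 50}}

```text
t: 43.85
tool_pos: [0.5151, -0.3191, 0.2211]
tool_rot: [[0.136, 0.991, -0.001], [0.991, -0.136, 0.0], [0.0, -0.001, -1.0]]
force: [0.5, -0.1, -0.5]
grip_width: 0.0852
```

{"name": "drive_tool", "arguments": {"series": [{"x": -0.1, "y": -0.3, "z": 0, "wx": 0, "wy": 0, "wz": 0.089, "fingers": 1}, {"x": 0, "y": 0, "z": 0, "wx": 0, "wy": 0, "wz": 0, "fingers": 1}, {"x": 0, "y": 0, "z": 0, "wx": 0, "wy": 0, "wz": 0, "fingers": 1}, {"x": 0, "y": 0, "z": 0, "wx": 0, "wy": 0, "wz": 0, "fingers": 1}, {"x": 0, "y": 0, "z": 0, "wx": 0, "wy": 0, "wz": 0, "fingers": 1}], "force": 50}}

```text
t: 44.35
tool_pos: [0.5085, -0.3407, 0.2215]
tool_rot: [[0.001, 1.0, 0.0], [1.0, -0.001, 0.001], [0.001, 0.0, -1.0]]
force: [-0.0, -0.1, 0.3]
grip_width: 0.0855
```

```bash
python3 - <<'E'
from h import *
o=manip.observe(); w,m=shot('wrist','w17.png'); print(np.round(o['tool_pos'],4),np.degrees(np.arctan2(o['tool_rot'][1][0],o['tool_rot'][0][0])))
print('expect knob',proj(m,(.505,-.343,.07)),'front face',proj(m,[(.55,-.343+s*.05,.1) for s in(1,-1)]))
h=cv2.cvtColor(w,cv2.COLOR_BGR2HSV); u0,v0=proj(m,(.505,-.343,.07))[0].astype(int)
k=np.zeros(h.shape[:2],np.uint8);k[v0-60:v0+60,u0-60:u0+60]=(h[v0-60:v0+60,u0-60:u0+60,2]<50)
for c in cv2.findContours(k,0,1)[0]:
    if cv2.contourArea(c)>100: print(cv2.boundingRect(c),cv2.minAreaRect(c),[hit(m,(cv2.boundingRect(c)[0]+cv2.boundingRect(c)[2]/2,cv2.boundingRect(c)[1]+cv2.boundingRect(c)[3]/2),.07).round(4)])
# vent box top edges by Hough
e=cv2.Canny(cv2.cvtColor(w,cv2.COLOR_BGR2GRAY),40,120); e[300:]=0
l=cv2.HoughLinesP(e,1,np.pi/360,40,minLineLength=50,maxLineGap=6)
for q in l[:,0]:
    a,b=hit(m,q[:2],.1),hit(m,q[2:],.1); print(q.tolist(),a[:2].round(3),b[:2].round(3),np.degrees(np.arctan2(*(b-a)[1::-1])).round(1))
E
```

```text
[ 0.5085 -0.3407  0.2215] 89.93508498429846
expect knob [[316.77474968 219.74138305]] front face [[392.09027166 295.65814885]
 [241.39496145 295.91288757]]
(292, 200, 42, 40) ((312.5, 219.5), (39.0, 41.0), 90.0) [array([ 0.5052, -0.3457,  0.07  ])]
[233, 289, 379, 299] [ 0.545 -0.398] [ 0.552 -0.302] 85.7
[412, 183, 490, 0] [ 0.475 -0.284] [ 0.371 -0.244] 159.2
[0, 295, 100, 240] [ 0.55 -0.56] [ 0.511 -0.483] 116.9
[17, 118, 55, 268] [ 0.434 -0.526] [ 0.531 -0.517] 5.2
[551, 237, 616, 236] [ 0.51  -0.191] [ 0.509 -0.147] 90.8
[296, 192, 338, 96] [ 0.481 -0.356] [ 0.424 -0.33 ] 155.8
[523, 228, 580, 227] [ 0.504 -0.211] [ 0.503 -0.173] 91.0
[19, 116, 57, 266] [ 0.433 -0.524] [ 0.529 -0.515] 5.3
[211, 78, 267, 0] [ 0.413 -0.404] [ 0.372 -0.37 ] 140.8
[352, 62, 378, 11] [ 0.405 -0.322] [ 0.378 -0.308] 152.4
[74, 131, 102, 249] [ 0.443 -0.49 ] [ 0.517 -0.483] 5.9
[334, 104, 371, 0] [ 0.429 -0.332] [ 0.372 -0.312] 160.1
[193, 64, 239, 0] [ 0.406 -0.414] [ 0.372 -0.386] 140.2
[220, 77, 275, 0] [ 0.413 -0.399] [ 0.372 -0.366] 141.1
[514, 299, 521, 231] [ 0.553 -0.211] [ 0.506 -0.212] -178.7
[505, 297, 512, 223] [ 0.551 -0.217] [ 0.501 -0.218] -178.6
[529, 299, 537, 238] [ 0.553 -0.2  ] [ 0.511 -0.201] -179.6
[402, 210, 469, 51] [ 0.492 -0.289] [ 0.399 -0.254] 159.6
[231, 295, 259, 242] [ 0.549 -0.4  ] [ 0.513 -0.38 ] 151.1
[217, 79, 272, 4] [ 0.414 -0.401] [ 0.374 -0.368] 140.3
[519, 299, 528, 231] [ 0.553 -0.207] [ 0.506 -0.207] 179.9
[218, 69, 265, 3] [ 0.409 -0.4  ] [ 0.373 -0.371] 141.0
[1, 295, 101, 241] [ 0.55  -0.559] [ 0.512 -0.483] 116.5
```

The vent's front edge at rows 289–299 is 96 mm long, giving a vent yaw of about -4.3°. The knob is at (312,220), i.e. (0.5045, -0.345). Align and descend.

{"name": "drive_tool", "arguments": {"series": [{"x": -0.05, "y": -0.054, "z": -0.2, "wx": 0, "wy": 0, "wz": -0.047, "fingers": 1}, {"x": 0, "y": 0, "z": -0.4, "wx": 0, "wy": 0, "wz": 0, "fingers": 1}, {"x": 0, "y": 0, "z": -0.4, "wx": 0, "wy": 0, "wz": 0, "fingers": 1}, {"x": 0, "y": 0, "z": -0.4, "wx": 0, "wy": 0, "wz": 0, "fingers": 1}, {"x": 0, "y": 0, "z": -0.3, "wx": 0, "wy": 0, "wz": 0, "fingers": 1}, {"x": 0, "y": 0, "z": -0.25, "wx": 0, "wy": 0, "wz": 0, "fingers": 1}, {"x": 0, "y": 0, "z": -0.1, "wx": 0, "wy": 0, "wz": 0, "fingers": 1}, {"x": 0, "y": 0, "z": 0, "wx": 0, "wy": 0, "wz": 0, "fingers": 1}, {"x": 0, "y": 0, "z": 0, "wx": 0, "wy": 0, "wz": 0, "fingers": 1}, {"x": 0, "y": 0, "z": 0, "wx": 0, "wy": 0, "wz": 0, "fingers": 1}], "force": 40}}

```text
t: 45.4
tool_pos: [0.5047, -0.347, 0.0589]
tool_rot: [[0.076, 0.997, 0.002], [0.997, -0.076, -0.001], [-0.001, 0.002, -1.0]]
force: [0.5, -0.4, -0.0]
grip_width: 0.0854
```

{"name": "drive_tool", "arguments": {"series": [{"x": 0, "y": 0.02, "z": -0.088, "wx": 0, "wy": 0, "wz": 0, "fingers": 1}, {"x": 0, "y": 0, "z": 0, "wx": 0, "wy": 0, "wz": 0, "fingers": 1}, {"x": 0, "y": 0, "z": 0, "wx": 0, "wy": 0, "wz": 0, "fingers": 0}, {"x": 0, "y": 0, "z": 0, "wx": 0, "wy": 0, "wz": 0, "fingers": -0.6}, {"x": 0, "y": 0, "z": 0, "wx": 0, "wy": 0, "wz": 0, "fingers": -0.6}, {"x": 0, "y": 0, "z": 0, "wx": 0, "wy": 0, "wz": 0, "fingers": -0.6}, {"x": 0, "y": 0, "z": 0, "wx": 0, "wy": 0, "wz": 0, "fingers": -0.6}, {"x": 0, "y": 0, "z": 0, "wx": 0, "wy": 0, "wz": 0, "fingers": -0.6}, {"x": 0, "y": 0, "z": 0, "wx": 0, "wy": 0, "wz": 0, "fingers": -0.6}, {"x": 0, "y": 0, "z": 0, "wx": 0, "wy": 0, "wz": 0, "fingers": -0.6}], "force": 40}}

```text
t: 46.4
tool_pos: [0.5037, -0.346, 0.0508]
tool_rot: [[0.077, 0.997, 0.0], [0.997, -0.077, -0.001], [-0.001, 0.001, -1.0]]
force: [-2.2, -5.3, 3.7]
grip_width: 0.0286
```

{"name": "drive_tool", "arguments": {"series": [{"x": -0.05, "y": 0.004, "z": 0, "wx": 0, "wy": 0, "wz": 0, "fingers": -0.6}, {"x": -0.05, "y": 0.004, "z": 0, "wx": 0, "wy": 0, "wz": 0, "fingers": -0.6}, {"x": -0.05, "y": 0.004, "z": 0, "wx": 0, "wy": 0, "wz": 0, "fingers": -0.6}, {"x": -0.05, "y": 0.004, "z": 0, "wx": 0, "wy": 0, "wz": 0, "fingers": -0.6}, {"x": -0.05, "y": 0.004, "z": 0, "wx": 0, "wy": 0, "wz": 0, "fingers": -0.6}, {"x": 0, "y": 0, "z": 0, "wx": 0, "wy": 0, "wz": 0, "fingers": -0.6}, {"x": 0, "y": 0, "z": 0, "wx": 0, "wy": 0, "wz": 0, "fingers": -0.6}, {"x": 0, "y": 0, "z": 0, "wx": 0, "wy": 0, "wz": 0, "fingers": -0.6}], "force": 40}}

```text
t: 47.2
tool_pos: [0.4826, -0.3444, 0.0507]
tool_rot: [[0.077, 0.997, -0.002], [0.997, -0.077, -0.001], [-0.001, -0.002, -1.0]]
force: [-4.9, -4.5, 6.0]
grip_width: 0.0287
```

{"name": "drive_tool", "arguments": {"series": [{"x": -0.034, "y": 0.002, "z": 0, "wx": 0, "wy": 0, "wz": 0, "fingers": -0.6}, {"x": 0, "y": 0, "z": 0, "wx": 0, "wy": 0, "wz": 0, "fingers": -0.6}, {"x": 0, "y": 0, "z": 0, "wx": 0, "wy": 0, "wz": 0, "fingers": -0.6}, {"x": 0, "y": 0, "z": 0, "wx": 0, "wy": 0, "wz": 0, "fingers": -0.6}], "force": 40}}

```text
t: 47.6
tool_pos: [0.48, -0.3442, 0.0507]
tool_rot: [[0.077, 0.997, -0.001], [0.997, -0.077, -0.001], [-0.001, -0.001, -1.0]]
force: [-4.5, -5.1, 6.8]
grip_width: 0.0284
```

{"name": "drive_tool", "arguments": {"series": [{"x": 0, "y": 0, "z": 0, "wx": 0, "wy": 0, "wz": 0, "fingers": 1}, {"x": 0, "y": 0, "z": 0, "wx": 0, "wy": 0, "wz": 0, "fingers": 1}, {"x": 0, "y": 0, "z": 0, "wx": 0, "wy": 0, "wz": 0, "fingers": 1}, {"x": 0, "y": 0, "z": 0, "wx": 0, "wy": 0, "wz": 0, "fingers": 1}, {"x": 0, "y": 0, "z": 0, "wx": 0, "wy": 0, "wz": 0, "fingers": 1}, {"x": 0, "y": 0, "z": 0.2, "wx": 0, "wy": 0, "wz": 0, "fingers": 1}, {"x": 0, "y": 0, "z": 0.4, "wx": 0, "wy": 0, "wz": 0, "fingers": 1}, {"x": 0, "y": 0, "z": 0.5, "wx": 0, "wy": 0, "wz": 0, "fingers": 1}, {"x": 0, "y": 0, "z": 0.5, "wx": 0, "wy": 0, "wz": 0, "fingers": 1}, {"x": 0, "y": 0, "z": 0.5, "wx": 0, "wy": 0, "wz": 0, "fingers": 1}], "force": 40}}

```text
t: 48.6
tool_pos: [0.481, -0.3429, 0.2213]
tool_rot: [[0.076, 0.997, 0.001], [0.997, -0.076, -0.0], [-0.0, 0.001, -1.0]]
force: [0.9, -0.5, -0.2]
grip_width: 0.0857
```

{"name": "drive_tool", "arguments": {"series": [{"x": 0, "y": 0, "z": 0, "wx": 0, "wy": 0, "wz": 0, "fingers": 1}, {"x": 0, "y": 0, "z": 0, "wx": 0, "wy": 0, "wz": 0, "fingers": 1}, {"x": 0, "y": 0, "z": 0, "wx": 0, "wy": 0, "wz": 0, "fingers": 1}, {"x": 0, "y": 0, "z": 0, "wx": 0, "wy": 0, "wz": 0, "fingers": 1}], "force": 40}}

```text
t: 49.0
tool_pos: [0.4802, -0.3427, 0.2172]
tool_rot: [[0.076, 0.997, -0.002], [0.997, -0.076, 0.001], [0.001, -0.002, -1.0]]
force: [-0.0, 0.3, -0.3]
grip_width: 0.0853
```

```bash
python3 - <<'E'
from h import *
o=manip.observe(); print(np.round(o['tool_pos'],4),np.round(o['joint_velocities'],2))
w,m=shot('wrist','w18.png'); s,ms=shot('scene','sc4.png'); d,md=shot('side','sd4.png')
h=cv2.cvtColor(w,cv2.COLOR_BGR2HSV); u0,v0=proj(m,(.481,-.343,.07))[0].astype(int)
k=np.zeros(h.shape[:2],np.uint8);k[v0-60:v0+60,u0-60:u0+60]=(h[v0-60:v0+60,u0-60:u0+60,2]<50)
c=max(cv2.findContours(k,0,1)[0],key=cv2.contourArea);b=cv2.boundingRect(c);print('knob',b,hit(m,(b[0]+b[2]/2,b[1]+b[3]/2),.07))
R=np.s_[170:330,220:420]
print('green px',int(cv2.inRange(h[R],(40,70,30),(85,255,255)).sum()/255),'red px',int((cv2.inRange(h[R],(0,120,40),(6,255,255))|cv2.inRange(h[R],(174,120,40),(180,255,255))).sum()/255))
A=cv2.resize(w[150:330,200:440],(400,300));B=cv2.resize(s[180:340,230:430],(400,300),interpolation=cv2.INTER_CUBIC);C=cv2.resize(d[170:320,220:420],(400,300),interpolation=cv2.INTER_CUBIC);D=cv2.resize(s[180:390,100:380],(400,300))
cv2.imwrite('pics/fin.png',np.vstack([np.hstack([A,B]),np.hstack([C,D])]))
E
```

```text
[ 0.4802 -0.3427  0.2172] [-0.02  0.25 -0.01 -0.1   0.03  0.07 -0.03]
knob (297, 208, 42, 40) [ 0.48118487 -0.34422154  0.07      ]
green px 443 red px 0
```

View pics/fin.png

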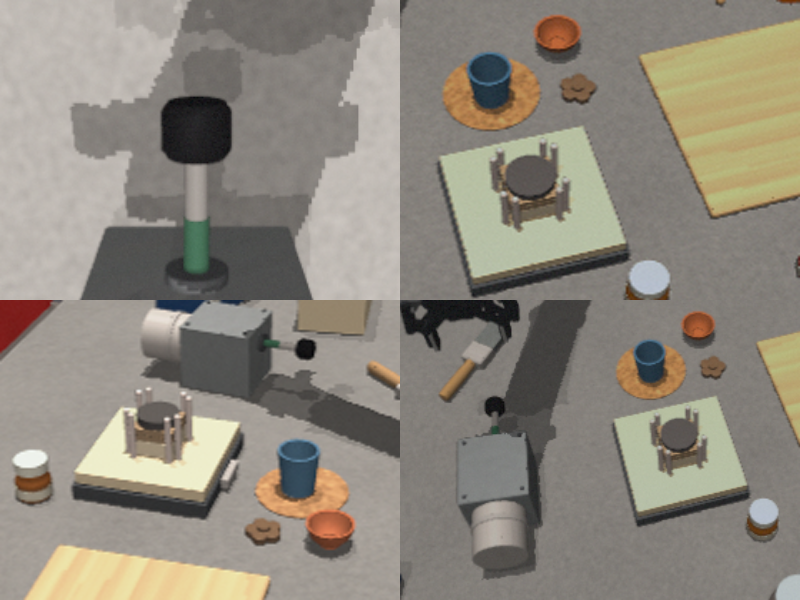

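The final views show the rod with its green part out and no red (knob moved 24.0 mm), and the disc flat on the stack inside the pins. The cup is upright on the mat, the board is empty, and the bystanders are in place. I'm handing in.

```bash
python3 -c "
from bench import manip
print(manip.sign_off())"
```

```text
the job is handed in; nothing more can be done
None
```

The kiln is loaded and the job is handed in, at about 49 s of the 210 s allowed. The hand-in reported no verdict.

**What I did:**
- Stood the blue cup upright on the cork mat.
- Stacked the block, both clay tiles and the dark disc in the pocket. There were only two tiles on the board.
- Pulled the damper rod to its middle click and let go.

**What the last checks showed:**
- **Damper:** the knob moved 24.0 mm, with green showing and no red.
- **Disc:** it measured about 1.5 mm from the pocket centre, against the 5 mm limit.
- **Second tile:** its edges matched the expected rows to about 1 mm.
- **Cup:** it stood about 6 mm from the mat centre when measured after placing. The final views show it upright on the mat.
- **Bystanders:** the ones in the final views looked undisturbed. I did not measure their positions.

**Disagreement:** the wrist camera read about 1 mm off sideways against the jaws. I allowed for this by lining up each part directly against the pins.

No slip or knock of the cup or disc was seen. One early move call was refused because I left out some keys, and nothing moved.

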